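# Fit the sample wheel on its drive, pin it and load the vials

## Robot

A 7-joint arm with a two-finger parallel gripper is mounted at the origin on a cart in front of the work surface, level with it; the furniture and walls round the work are solid. World frame = base frame: x ahead of the robot, y to its left, z up, the work surface at z = 0. Lengths are in m, angles in rad, forces in N, time in s.
With the tool pointing down it reaches from about 0.425 to 1.025 m from the base axis. Payload 3.6 kg.
Tool frame: the origin (TCP) lies on the centre line of the jaws, within the pads' length; the fingertips stand 25 mm ahead of it and the grasp point (between the pads) lies 6 mm ahead of it; z points along the fingers, y is the direction in which the jaws open and shut (so a half turn about z gives the same grasp; the last joint's range is limited). The gripper opens to 85 mm and grips with 20 to 120 N. Pads are 22 mm wide; open, the fingers measure 114 mm over their backs; the gripper's body (76 mm by 85 mm) begins 54 mm behind the grasp point. The pads swing forward as they close: fully open they stand 13 mm farther back than shut.
Start: joints at [-1.266, 0.591, 0.048, 1.609, -0.033, 0.943, -0.034], TCP at [0.282, 0.668, 0.256] pointing down, gripper open.
Joint ranges: [-2.69, 2.69], [-0.47, 2.24], [-1.27, 1.36], [0.19, 2.51], [-1.53, 4.68], [0.08, 2.07], [-3.09, 3.09]. Speed limits (rad/s): [2.57, 2.57, 3.14, 3.14, 3.14, 3.14, 3.14].

## Interface

Orientations are given as a rotation vector (axis times angle).
In Python, from station import ctrl gives the robot as it stands. The module is installed in compiled form; this text tells all that it offers.
- The arm moves only by the tool play_rows, never from a script. Its argument "plan" is a list of rows, each an object with "offset": the shift along the tool's x, y, z each as a share of 0.1 m, from -1 to 1, a list of three; "twist": the turn, a rotation vector about the tool's x, y, z each as a share of 90 degrees, from -1 to 1, a list of three. In form: [{"offset": [x, y, z], "twist": [wx, wy, wz]}, ...]. A call has 1 to 12 rows; each row is the pose to reach, as a shift and turn from the pose commanded when the call began, along the tool's axes at that moment; what a row does not reach only later rows make up. A row lasts 1/12 s, in which the tool goes at most 41.7 mm and 7.16 degrees, less where a joint would pass 70% of its speed; a pose out of reach is approached as far as the arm can. A call with a number of a shift or a turn outside -1 to 1 is refused whole. A call with a gripper value outside its range is refused whole. "jaw" is the closure in counts, from 0 (fully open) to 255 (shut), set as the call begins (left out, the last holds). The fingers move at their own pace and stop on an object; "grip_force" is the grip in N (left out, the last holds). Time passes only in rows, so rows that repeat a pose let the fingers close. It gives the time, the measured TCP pose, the force and the opening at its end, in the units of the state.
- ctrl.state(): the state, without advancing time (a new reading comes with each control period).
- ctrl.grab_frame(name): name is "scene" or "top"; returns the picture (420x560x3 uint8, blue, green, red); there is no depth.
- ctrl.camera_info(name): a dict with "vfov" (degrees; the focal length in pixels is half the picture's height over the tangent of half this angle, whatever the lens; pixels are square), "cx", "cy" (the principal point, pixels), "origin" and "orientation" of the camera in the world. Camera axes: x right, y down, z forward; pixel columns grow to the right and rows downward; lengths in m; the calibration is good to about 2 mm. A picture is of the moment at which its call begins. camera_info takes no time and is no camera call.
- ctrl.sign_off(): hands the job in, once; it reports no verdict.
Trained networks look in the newest picture that a camera, given by its name, has taken for a name from the list of things; names that differ only in an ending like _2 or _b are one class to them, and where a whole thing is asked for, a point or a joint stands for the part that bears it (a point fixed in the world has none). Each returns a list of dicts, best first, with "p" (0 to 1); they miss things now and then, are a little off and sometimes report something else, mostly with a low value. They report only what shows in the picture. A call takes as long as a camera call.
- ctrl.find_in(label, camera): "extent" ([left, top, width, height] in pixels, round what is visible of it).
- ctrl.pinpoint(label, camera): "point" ([column, row] in pixels: a listed point, or the origin of a listed thing).
The state is a dict: "t": time; "joint_positions": joint angles; "joint_vel": joint speeds; "joint_efforts": joint torques, N m; "ee_pos": TCP position; "eef_rot": TCP orientation; "ft_force": force on the tool from outside, world axes, zero at the start; "ft_torque": the same for the moment, N m; "grip_width": finger opening in m.
Only numpy, scipy, OpenCV 4.12 (cv2) and the standard library are available. Lean on these libraries where they do the work, as an engineer would, in place of code of your own. Each camera call takes 0.05 s, during which the arm holds its last target. There are 200 camera calls.

## Task

Get the sample changer ready for a run: set the loose aluminium sample wheel into the changer's round black rim and turn it with only light downward pressure until its underside drops over the two drive dogs and it sits fully home, then move the retaining pin from its parking hole in the console into the bore of the wheel's hub, pushed in up to its head. After that take every vial out of the partition box and stand each fully down in the well made for its diameter. Do not disturb the roll of labels or the felt pen lying nearby.

Things in the scene. Friction and masses are not known exactly. Their poses are not given: they have to be found in the camera images.
- wheel: loose round aluminium sample wheel, 148 mm in diameter, 40 mm thick, about 0.75 kg, flat on the bench at the right at the start. Origin: centre of its underside, z up; x points at the 16 mm vials' well, the other four follow counter-clockwise every 72 degrees (20, 24, 24, 28). Underside: two grooves crossing along its x and y axes, 16 mm wide, 10 mm deep, so it fits the dogs every 90 degrees
- hub_top (a point): on the wheel: centre of the top face of its round steel hub, 76 mm above the wheel's underside; lift the wheel by this hub (30 mm in diameter, 36 mm tall). Here is the mouth of the pin bore (8.5 mm in diameter, 36 mm deep)
- well_16 (a point): on the wheel: well of 19 mm diameter for the 16 mm vial; mouth centre, level with the wheel's flat top (40 mm above the wheel's underside), 51 mm from the wheel's axis; the well is 26 mm deep with a flat floor
- well_20 (a point): on the wheel: well of 23 mm diameter for the 20 mm vial; mouth centre, level with the wheel's flat top (40 mm above the wheel's underside), 51 mm from the wheel's axis; the well is 26 mm deep with a flat floor
- well_24a (a point): on the wheel: well of 27 mm diameter for a 24 mm vial; mouth centre, level with the wheel's flat top (40 mm above the wheel's underside), 51 mm from the wheel's axis; the well is 26 mm deep with a flat floor
- well_24b (a point): on the wheel: second well of 27 mm diameter for a 24 mm vial; mouth centre, level with the wheel's flat top (40 mm above the wheel's underside), 51 mm from the wheel's axis; the well is 26 mm deep with a flat floor
- well_28 (a point): on the wheel: well of 31 mm diameter for the 28 mm vial; mouth centre, level with the wheel's flat top (40 mm above the wheel's underside), 51 mm from the wheel's axis; the well is 26 mm deep with a flat floor
- changer: sample changer fixed to the bench: white housing, 180 by 204 mm, 42 mm high, with a grey console ledge of the same height along its front (-x), out to 143 mm from the axis. Origin: on the turning axis at bench height; x points away from the console, z up. On top, a black rim (inner diameter 153 mm, outer 168 mm, upper edge 60 mm above the bench) surrounds the drive plate
- seat (a point): on the changer: centre of the drive plate's face, 46 mm above the bench. Two round dogs (10 mm in diameter, 8 mm high) stand on it 45 mm either side of the axis, at any angle: it is not reported, but seen before the wheel covers it, or felt: off its grooves the wheel rides 8 mm high on the dogs, in line it drops. Play 3 mm either side of a dog. A gearmotor holds the plate fast
- pin: retaining pin: steel stem 6 mm in diameter, 32 mm long, below a black ribbed head 14 mm in diameter, 24 mm tall (56 mm in all). Origin: the tip of the stem, z up along the pin. At the start it stands in its parking hole near the right (-y) end of the console, the head's underside on the console, its top 66 mm above the bench
- vial_box: open wooden partition box fixed to the bench at the left, 42 by 186 mm and 22 mm high, walls and floor 3 mm, with five cells in one row along its y axis, 36 mm apart. Origin: centre of its underside
- vial_16: capped amber vial with paper label, 16 mm in diameter, 55 mm tall (cap 13 mm); stands upright at the start in one cell of the vial box. Origin: centre of its underside, z up its axis. May be absent in a run (then None from the start)
- vial_20: capped amber vial with paper label, 20 mm in diameter, 55 mm tall (cap 17 mm); stands upright at the start in one cell of the vial box. Origin: centre of its underside, z up its axis. May be absent in a run (then None from the start)
- vial_24a: capped vial, 24 mm in diameter up to 42 mm, then a 21 mm cap, 55 mm tall; stands upright at the start in one cell of the vial box. Origin: centre of its underside, z up its axis. May be absent in a run (then None from the start)
- vial_24b: capped vial, 24 mm in diameter up to 42 mm, then a 21 mm cap, 55 mm tall; stands upright at the start in one cell of the vial box. Origin: centre of its underside, z up its axis. May be absent in a run (then None from the start)
- vial_28: capped amber vial with paper label, 28 mm in diameter, 55 mm tall (cap 25 mm); stands upright at the start in one cell of the vial box. Origin: centre of its underside, z up its axis. May be absent in a run (then None from the start)
- filter_press: not part of the job, do not run into it: tall dark green lever press fixed to the bench behind the vial box, 302 mm high. Origin: middle of its foot, at bench height; it reaches 120 mm to -x (the lever's knob, 260 to 302 mm up), 120 mm to +x and 50 mm to either side
- label_roll: bystander: roll of labels, 59 mm across and 25 mm high, behind the changer
- marker: bystander: blue felt pen lying on the bench, 140 mm long

How it is judged:
On the way, in this order (a step that is already met when the one before it is completed fails the run):
1. the wheel has dropped over the dogs and sits fully home on the drive plate (z of wheel in the frame of seat below 0.003 m and horizontal distance between wheel and seat below 0.006 m and angle between wheel's own z axis and vertical below 0.04 rad), for 0.2 s.
2. the retaining pin is in the hub's bore up to its head, in the seated wheel (all of step 1 and z of pin in the frame of hub_top below -0.028 m and horizontal distance between pin and hub_top below 0.005 m and angle between pin's own z axis and vertical below 0.15 rad), for 0.2 s.
At the end, for the whole second after the job is handed in: Wheel level on the drive plate (within 3 mm of fully down, 6 mm of the axis); pin at least 28 mm deep in the hub bore; every vial upright in the well of its own size (within 6 mm of its centre, 5 mm of its floor; 24 mm vials in either 24 mm well); all at rest (all of step 2 and horizontal distance between vial_16 and well_16 below 0.006 m and z of vial_16 in the frame of well_16 below -0.021 m and angle between each of vial_16, vial_20, vial_28's own z axis and vertical below 0.2 rad and horizontal distance between vial_20 and well_20 below 0.006 m and z of vial_20 in the frame of well_20 below -0.021 m and horizontal distance between vial_28 and well_28 below 0.006 m and z of vial_28 in the frame of well_28 below -0.021 m and ((horizontal distance between vial_24a and well_24a below 0.006 m and z of vial_24a in the frame of well_24a below -0.021 m and angle between vial_24a's own z axis and vertical below 0.2 rad) or (horizontal distance between vial_24a and well_24b below 0.006 m and z of vial_24a in the frame of well_24b below -0.021 m and angle between vial_24a's own z axis and vertical below 0.2 rad)) and ((horizontal distance between vial_24b and well_24a below 0.006 m and z of vial_24b in the frame of well_24a below -0.021 m and angle between vial_24b's own z axis and vertical below 0.2 rad) or (horizontal distance between vial_24b and well_24b below 0.006 m and z of vial_24b in the frame of well_24b below -0.021 m and angle between vial_24b's own z axis and vertical below 0.2 rad)) and linear speed of each of wheel, pin, vial_16, vial_20, vial_24a, vial_24b, vial_28 below 0.02 m/s); the robot touches nothing.
It fails at once if a vial stands in the wheel while the retaining pin is not in the hub (distance between pin and hub_top above 0.06 m and ((horizontal distance between vial_16 and well_16 below 0.012 m and z of vial_16 in the frame of well_16 below -0.01 m) or (horizontal distance between vial_20 and well_20 below 0.012 m and z of vial_20 in the frame of well_20 below -0.01 m) or (horizontal distance between vial_24a and well_24a below 0.012 m and z of vial_24a in the frame of well_24a below -0.01 m) or (horizontal distance between vial_24b and well_24b below 0.012 m and z of vial_24b in the frame of well_24b below -0.01 m) or (horizontal distance between vial_28 and well_28 below 0.012 m and z of vial_28 in the frame of well_28 below -0.01 m) or (horizontal distance between vial_24a and well_24b below 0.012 m and z of vial_24a in the frame of well_24b below -0.01 m) or (horizontal distance between vial_24b and well_24a below 0.012 m and z of vial_24b in the frame of well_24a below -0.01 m))).
It fails at once if the label_roll is displaced by more than 30 mm (distance of label_roll from where it was at the start of the episode above 0.03 m).
It fails at once if the marker is displaced by more than 30 mm (distance of marker from where it was at the start of the episode above 0.03 m).
It fails at once if the wheel is forced down on the changer with more than 60 N (contact force between wheel and changer above 60 N).
Of vial_16, vial_20, vial_24a, vial_24b, vial_28 only 3 to 5 are there at a start; the rules pass over those that are not, and their reading is None.
At some moment in a run one of wheel may be knocked a few centimetres aside while the robot is not near it.
It also fails if it takes over 210 s, if anything falls off the work surface, if the arm or the gripper's body presses on something with over 40 N, if the wrist force passes 120 N, or if a joint passes its speed limit or range.

## Working session

There is one attempt and no reset: what is moved stays moved. The work goes in short steps, Python scripts to look and compute and a tool call to move; the robot and the scene stay as the last step left them, time stands still between calls to the robot, and variables do not carry over. Pictures are saved under pics/ and viewed, about 12 in all and at most 16, crops included, and the job is handed in when it is done.

Besides the shell and the picture viewer there is one more tool, called after "Emit:" in YAML: its name, and indented under it one key for each argument. play_rows: Moves the arm, as the interface text tells. Shift numbers are shares of 0.1 m and turn numbers shares of 90 degrees, none past 1 either way. Its arguments: {"type":"object","properties":{"plan":{"type":"array"},"jaw":{"type":"number"},"grip_force":{"type":"number"}},"required":["plan"]}

```bash
mkdir -p pics; cat > h.py <<'E'
import numpy as np, cv2
from scipy.spatial.transform import Rotation as R
from station import ctrl
def K(n):
    i=ctrl.camera_info(n); f=210/np.tan(np.radians(i["vfov"])/2)
    o=np.array(i["orientation"],float)
    M=o if o.shape==(3,3) else (R.from_rotvec(o).as_matrix() if o.size==3 else R.from_quat(o).as_matrix())
    return f,i["cx"],i["cy"],np.array(i["origin"]),M
def ray(n,p):
    f,cx,cy,o,M=K(n); d=M@np.array([(p[0]-cx)/f,(p[1]-cy)/f,1]); return o,d/np.linalg.norm(d)
def atz(n,p,z):
    o,d=ray(n,p); return o+d*(z-o[2])/d[2]
def proj(n,P):
    f,cx,cy,o,M=K(n); q=M.T@(np.array(P)-o); return np.array([cx+f*q[0]/q[2],cy+f*q[1]/q[2]])
def tri(p1,p2,a="scene",b="top"):
    A=np.zeros((3,3));B=np.zeros(3);r=[ray(a,p1),ray(b,p2)]
    for o,d in r:
        Q=np.eye(3)-np.outer(d,d);A+=Q;B+=Q@o
    X=np.linalg.solve(A,B); return X,[np.linalg.norm(np.cross(X-o,d)) for o,d in r]
def snap(n,f=None):
    im=ctrl.grab_frame(n)
    if f: cv2.imwrite("pics/"+f,im)
    return im
E
python3 - <<'E'
from h import *
np.set_printoptions(precision=4,suppress=True)
s=ctrl.state();print(s)
for n in("scene","top"):
    print(ctrl.camera_info(n)); snap(n,n+"0.png")
for l in ["wheel","hub_top","well_16","well_20","well_24a","well_28","seat","changer","pin","vial_box","vial_16","vial_20","vial_24a","vial_28","label_roll","marker"]:
    for n in("scene","top"):
        print(l,n,[(np.round(d["point"]),round(d["p"],2)) for d in ctrl.pinpoint(l,n)][:4])
E
```

```text
{'t': 0.0, 'joint_positions': array([-1.2655,  0.5921,  0.0483,  1.6098, -0.0333,  0.9427, -0.0337]), 'joint_vel': array([ 0.0004,  0.0004, -0.0001,  0.    , -0.001 ,  0.0016, -0.0007]), 'joint_efforts': array([ -0.0002, -54.8698,   1.5465, -19.812 ,   0.0094,   0.0089,
         0.    ]), 'ee_pos': array([0.2812, 0.6674, 0.2551]), 'eef_rot': array([-0.6221, -3.079 ,  0.0035]), 'ft_force': array([-0.5954, -0.4703, -0.044 ]), 'ft_torque': array([-0.0903, -0.0348, -0.0087]), 'grip_width': 0.08513758649688019}
{'vfov': 43.350526085700906, 'cx': 276.7076585425809, 'cy': 207.15731736744834, 'origin': array([-0.2462, -0.8371,  1.006 ]), 'orientation': array([-2.1152,  0.8714, -0.4349])}
{'vfov': 45.9748445465252, 'cx': 276.36462350638203, 'cy': 213.9993580934095, 'origin': array([ 0.2765, -0.0196,  1.5583]), 'orientation': array([-2.1422,  2.1037, -0.2257])}
wheel scene [(array([356., 292.]), 0.82)]
wheel top [(array([372., 232.]), 0.89)]
hub_top scene [(array([362., 275.]), 0.7)]
hub_top top [(array([380., 222.]), 0.95)]
well_16 scene [(array([383., 287.]), 0.78), (array([359., 297.]), 0.7
[... 1615 characters left out ...]
4., 198.]), 0.51), (array([156., 192.]), 0.39), (array([339., 286.]), 0.37)]
vial_20 top [(array([189., 256.]), 0.62), (array([170., 265.]), 0.41), (array([156., 264.]), 0.37)]
vial_24a scene [(array([176., 203.]), 0.53)]
vial_24a top [(array([175., 261.]), 0.62), (array([275., 168.]), 0.26)]
vial_28 scene [(array([178., 209.]), 0.51), (array([164., 198.]), 0.51), (array([156., 192.]), 0.39), (array([339., 286.]), 0.37)]
vial_28 top [(array([189., 256.]), 0.62), (array([170., 265.]), 0.41), (array([156., 264.]), 0.37)]
label_roll scene [(array([313., 197.]), 0.72)]
label_roll top [(array([273., 166.]), 0.56)]
marker scene [(array([270., 310.]), 0.54)]
marker top [(array([338., 287.]), 0.73)]
```

```bash
python3 - <<'E'
import cv2
t=cv2.imread("pics/top0.png");s=cv2.imread("pics/scene0.png")
cv2.imwrite("pics/t1.png",cv2.resize(t[145:345,140:407],None,fx=3,fy=3,interpolation=cv2.INTER_CUBIC))
cv2.imwrite("pics/s1.png",cv2.resize(s[150:350,140:407],None,fx=3,fy=3,interpolation=cv2.INTER_CUBIC))
E
```

```text
(no output)
```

View pics/t1.png

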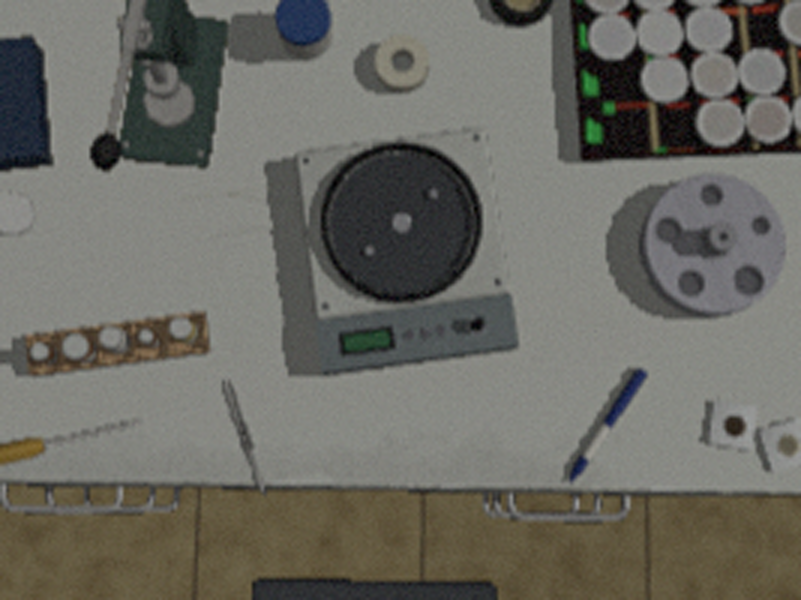

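View pics/s1.png

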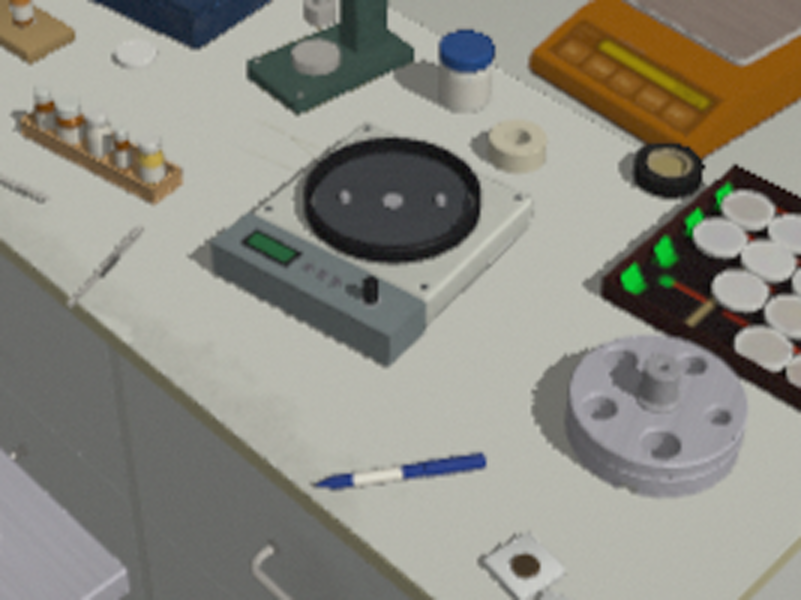

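```bash
cat >> h.py <<'E'
def pp(l,n,k=6): return [(np.round(d["point"],1),round(d["p"],2)) for d in ctrl.pinpoint(l,n)][:k]
def move(P,yaw_y=None,e=None):
    """offset/twist shares from current pose to TCP P, tool down, tool y axis at world angle yaw_y (mod pi)"""
    s=ctrl.state(); M=R.from_rotvec(s["eef_rot"]); p=s["ee_pos"]
    o=M.inv().apply(np.array(P)-p)/0.1
    best=None
    if yaw_y is None:
        y=M.as_matrix()[:,1]; yaw_y=np.arctan2(y[1],y[0])
    for k in (0,np.pi):
        a=yaw_y+k; y=np.array([np.cos(a),np.sin(a),0]);z=np.array([0,0,-1]);x=np.cross(y,z)
        T=R.from_matrix(np.c_[x,y,z]); w=(M.inv()*T).as_rotvec()/(np.pi/2)
        print("off",np.round(o,3),"twist",np.round(w,3))
    print("q",np.round(s["joint_positions"],2),"p",np.round(p,4),"t",round(s["t"],1))
E
python3 - <<'E'
from h import *
np.set_printoptions(precision=4,suppress=True)
t=cv2.imread("pics/top0.png");g=cv2.cvtColor(t,cv2.COLOR_BGR2GRAY)
s=cv2.imread("pics/scene0.png");gs=cv2.cvtColor(s,cv2.COLOR_BGR2GRAY)
def cen(g,c,r,dark=True):
    u0,v0=int(c[0])-r,int(c[1])-r; w=g[v0:v0+2*r+1,u0:u0+2*r+1].astype(float)
    w=(np.percentile(w,75)-w) if dark else (w-np.percentile(w,60)); w[w<0.35*w.max()]=0
    yy,xx=np.mgrid[0:2*r+1,0:2*r+1]; return np.array([u0+(w*xx).sum()/w.sum(),v0+(w*yy).sum()/w.sum()])
C=lambda a:(140+a[0]/3-.33,145+a[1]/3-.33)
S=lambda a:(140+a[0]/3-.33,150+a[1]/3-.33)
wt=[(760,225),(711,195),(668,230),(690,283),(748,280)]
ws=[(718,415),(692,364),(621,358),(600,407),(660,443)]
for i,(a,b) in enumerate(zip(wt,ws)):
    print("well",i,atz("top",cen(g,C(a),5),.04)[:2],tri(S(b),C(a)))
d=[cen(g,C(a),2,False) for a in[(433,194),(369,251)]]
D=[atz("top",x,.054) for x in d];print("dogs",D,"mid",(D[0]+D[1])/2,"len",np.linalg.norm(D[0]-D[1]),"ang",np.degrees(np.arctan2(*(D[0]-D[1])[[1,0]])))
D2=[tri(S(b),C(a))[0] for a,b in [((433,194),(440,200)),((369,251),(345,196))]];print("dogs2",D2)
c=atz("top",cen(g,C((402,222)),3,False),.046);print("seat",c, tri(S((393,200)),C((402,222))))
print("hub",tri(pp("hub_top","scene")[0][0],pp("hub_top","top")[0][0]), pp("hub_top","top"))
print("pin head",tri(S((371,281)),C((477,322))),atz("top",C((477,322)),.066))
for a,b in zip([(39,350),(76,346),(112,336),(146,335),(181,328)],[(42,95),(69,105),(97,122),(121,135),(149,147)]):
    print("vial",tri(S(b),C(a)),atz("top",cen(g,C(a),4,False),.058)[:2])
# box corners at z=.022
for a in[(28,375),(26,343),(207,313),(209,350)]: print("box",atz("top",C(a),.022)[:2])
for a in [(105,152)]: print("knob",atz("top",C(a),.28))
print("marker",atz("top",C((575,475)),.01),atz("top",C((642,372)),.01))
E
```

```text
well 0 [ 0.5713 -0.4044] (array([ 0.5701, -0.4023,  0.0391]), [np.float64(0.001615271194464974), np.float64(0.0016152711944648977)])
well 1 [ 0.6034 -0.3537] (array([ 0.6014, -0.3519,  0.0389]), [np.float64(0.0013135628868373903), np.float64(0.0013135628868372574)])
well 2 [ 0.5628 -0.3095] (array([ 0.5629, -0.3059,  0.04  ]), [np.float64(0.0013525560150736773), np.float64(0.0013525560150735234)])
well 3 [ 0.5091 -0.3297] (array([ 0.5079, -0.3282,  0.0383]), [np.float64(0.0011918660604373864), np.float64(0.0011918660604374285)])
well 4 [ 0.5131 -0.3905] (array([ 0.5116, -0.3879,  0.0397]), [np.float64(0.0016798523607573473), np.float64(0.0016798523607575294)])
dogs [array([ 0.5951, -0.0615,  0.054 ]), array([0.5342, 0.004 , 0.054 ])] mid [ 0.5647 -0.0287  0.054 ] len 0.08942417297150819 ang -47.13160125508186
dogs2 [array([ 0.5948, -0.0604,  0.0488]), array([0.5332, 0.0046, 0.0506])]
seat [ 0.568  -0.0296  0.046 ] (array([ 0.5645, -0.0285,  0.0474]), [np.float64(0.0012760697980357606), np.float64(0.0012760697980357836)])
hub (array([ 0.5586, -0.3575,  0.0603]), [np.float64(0.00190136
[... 321 characters left out ...]
66670587)]) [0.4247 0.3338]
vial (array([0.4297, 0.2984, 0.0539]), [np.float64(0.0007033871955604204), np.float64(0.0007033871955607344)]) [0.43   0.2972]
vial (array([0.4402, 0.265 , 0.0454]), [np.float64(0.002157658935435354), np.float64(0.0021576589354353193)]) [0.4403 0.263 ]
vial (array([0.4424, 0.2298, 0.0472]), [np.float64(0.0012817553251308709), np.float64(0.001281755325130884)]) [0.4423 0.2284]
vial (array([0.45  , 0.1946, 0.0478]), [np.float64(0.0014458130888772077), np.float64(0.0014458130888771023)]) [0.4504 0.1932]
box [0.4028 0.3521]
box [0.4357 0.3564]
box [0.4703 0.1713]
box [0.4319 0.1675]
knob [0.5788 0.2352 0.28  ]
marker [ 0.3114 -0.2121  0.01  ] [ 0.4184 -0.2826  0.01  ]
```

Emit:
play_rows:
  plan:
    - {"offset":[-0.72,-0.93,0],"twist":[0,0,0]}
    - {"offset":[-0.72,-0.93,0],"twist":[0,0,0]}
    - {"offset":[-0.72,-0.93,0],"twist":[0,0,0]}
    - {"offset":[-0.72,-0.93,0],"twist":[0,0,0]}
    - {"offset":[-0.72,-0.93,0],"twist":[0,0,0]}
  jaw: 0

```text
t: 2.27
ee_pos: [0.3136, 0.5518, 0.2566]
eef_rot: [0.629, 3.077, -0.001]
ft_force: [0.6, -0.1, 0.1]
grip_width: 0.0853
```

Emit:
play_rows:
  plan:
    - {"offset":[-0.72,-0.93,0],"twist":[0,0,0]}
    - {"offset":[-0.72,-0.93,0],"twist":[0,0,0]}
    - {"offset":[-0.72,-0.93,0],"twist":[0,0,0]}
    - {"offset":[-0.72,-0.93,0],"twist":[0,0,0]}
    - {"offset":[-0.72,-0.93,0],"twist":[0,0,0]}

```text
t: 2.68
ee_pos: [0.3428, 0.4401, 0.2567]
eef_rot: [0.626, 3.078, 0.001]
ft_force: [-0.3, 0.4, 0.5]
grip_width: 0.0854
```

Emit:
play_rows:
  plan:
    - {"offset":[-0.72,-0.93,0],"twist":[0,0,0]}
    - {"offset":[-0.72,-0.93,0],"twist":[0,0,0]}
    - {"offset":[-0.72,-0.93,0],"twist":[0,0,0]}
    - {"offset":[-0.72,-0.93,0],"twist":[0,0,0]}
    - {"offset":[-0.72,-0.93,0],"twist":[0,0,0]}

```text
t: 3.1
ee_pos: [0.3729, 0.3279, 0.2567]
eef_rot: [0.624, 3.078, 0.003]
ft_force: [-0.7, 0.7, 0.2]
grip_width: 0.0856
```

Emit:
play_rows:
  plan:
    - {"offset":[-0.72,-0.93,0],"twist":[0,0,0]}
    - {"offset":[-0.72,-0.93,0],"twist":[0,0,0]}
    - {"offset":[-0.72,-0.93,0],"twist":[0,0,0]}
    - {"offset":[-0.72,-0.93,0],"twist":[0,0,0]}
    - {"offset":[-0.72,-0.93,0],"twist":[0,0,0]}

```text
t: 3.52
ee_pos: [0.4036, 0.2149, 0.2567]
eef_rot: [0.623, 3.078, 0.003]
ft_force: [-0.1, 0.6, -0.1]
grip_width: 0.0853
```

Emit:
play_rows:
  plan:
    - {"offset":[-0.72,-0.93,0],"twist":[0,0,0]}
    - {"offset":[-0.72,-0.93,0],"twist":[0,0,0]}
    - {"offset":[-0.72,-0.93,0],"twist":[0,0,0]}
    - {"offset":[-0.72,-0.93,0],"twist":[0,0,0]}
    - {"offset":[-0.72,-0.93,0],"twist":[0,0,0]}

```text
t: 3.93
ee_pos: [0.4343, 0.1014, 0.2566]
eef_rot: [0.622, 3.078, 0.002]
ft_force: [-1.1, 0.2, 0.0]
grip_width: 0.0851
```

Emit:
play_rows:
  plan:
    - {"offset":[-0.72,-0.93,0],"twist":[0,0,0]}
    - {"offset":[-0.72,-0.93,0],"twist":[0,0,0]}
    - {"offset":[-0.72,-0.93,0],"twist":[0,0,0]}
    - {"offset":[-0.72,-0.93,0],"twist":[0,0,0]}
    - {"offset":[-0.72,-0.93,0],"twist":[0,0,0]}

```text
t: 4.35
ee_pos: [0.4648, -0.0123, 0.2565]
eef_rot: [0.621, 3.078, 0.002]
ft_force: [-0.1, 0.4, -0.1]
grip_width: 0.0852
```

Emit:
play_rows:
  plan:
    - {"offset":[-0.72,-0.93,0],"twist":[0,0,0]}
    - {"offset":[-0.72,-0.93,0],"twist":[0,0,0]}
    - {"offset":[-0.72,-0.93,0],"twist":[0,0,0]}
    - {"offset":[-0.72,-0.93,0],"twist":[0,0,0]}
    - {"offset":[-0.72,-0.93,0],"twist":[0,0,0]}

```text
t: 4.77
ee_pos: [0.4949, -0.1259, 0.2562]
eef_rot: [0.62, 3.079, 0.001]
ft_force: [0.2, -0.2, -0.4]
grip_width: 0.0854
```

Emit:
play_rows:
  plan:
    - {"offset":[-0.72,-0.93,0],"twist":[0,0,0]}
    - {"offset":[-0.72,-0.93,0],"twist":[0,0,0]}
    - {"offset":[-0.72,-0.93,0],"twist":[0,0,0]}
    - {"offset":[-0.72,-0.93,0],"twist":[0,0,0]}
    - {"offset":[-0.72,-0.93,0],"twist":[0,0,0]}

```text
t: 5.18
ee_pos: [0.525, -0.2392, 0.256]
eef_rot: [-0.619, -3.08, -0.002]
ft_force: [-0.4, 1.2, -0.4]
grip_width: 0.0854
```

Emit:
play_rows:
  plan:
    - {"offset":[-0.5,-0.6,0],"twist":[0,0,0.95]}
    - {"offset":[-0.5,-0.6,0],"twist":[0,0,0.95]}
    - {"offset":[-0.5,-0.6,0],"twist":[0,0,0.95]}
    - {"offset":[-0.5,-0.6,0],"twist":[0,0,0.95]}
    - {"offset":[-0.5,-0.6,0],"twist":[0,0,0.95]}
    - {"offset":[-0.5,-0.6,0],"twist":[0,0,0.95]}
    - {"offset":[-0.5,-0.6,0],"twist":[0,0,0.95]}
    - {"offset":[-0.5,-0.6,0],"twist":[0,0,0.95]}
    - {"offset":[-0.5,-0.6,0],"twist":[0,0,0.95]}
    - {"offset":[-0.5,-0.6,0],"twist":[0,0,0.95]}
    - {"offset":[-0.5,-0.6,0],"twist":[0,0,0.95]}
    - {"offset":[-0.5,-0.6,0],"twist":[0,0,0.95]}

```text
t: 6.18
ee_pos: [0.5479, -0.3099, 0.2553]
eef_rot: [-2.544, -1.837, -0.003]
ft_force: [0.6, -0.3, -0.3]
grip_width: 0.0855
```

```bash
python3 - <<'E'
from h import *
for n in("scene","top"): snap(n,n+"1.png")
for l in("wheel","hub_top","well_24a"): print(l,pp(l,"top"),pp(l,"scene"))
s=cv2.imread("pics/scene1.png")[200:350,260:460]; t=cv2.imread("pics/top1.png")[150:300,280:480]
cv2.imwrite("pics/v1.png",cv2.resize(np.hstack([s,t]),None,fx=2,fy=2,interpolation=cv2.INTER_CUBIC))
print(atz("top",(380.4,221.7),.076),proj("top",(.5515,-.3565,.076)),proj("scene",(.5515,-.3565,.076)))
move((.5515,-.3565,.14),np.radians(-20))
E
```

```text
wheel [(array([373.6, 229.9]), 0.92), (array([166.4, 263.8]), 0.3)] [(array([356.6, 295.6]), 0.91)]
hub_top [(array([383.8, 222.4]), 0.61)] [(array([361.8, 272.7]), 0.71)]
well_24a [] [(array([348.8, 268. ]), 0.61)]
[ 0.55707226 -0.35529635  0.076     ] [380.83847782 223.50231455] [361.90303812 271.51047455]
off [-0.378  0.178  1.163] twist [ 0.    -0.001  0.02 ]
off [-0.378  0.178  1.163] twist [ 1.00e-03  0.00e+00 -1.98e+00]
q [ 0.    0.55  0.66  1.85 -0.43  0.89  0.55] p [ 0.5464 -0.3151  0.2563] t 6.6
```

View pics/v1.png

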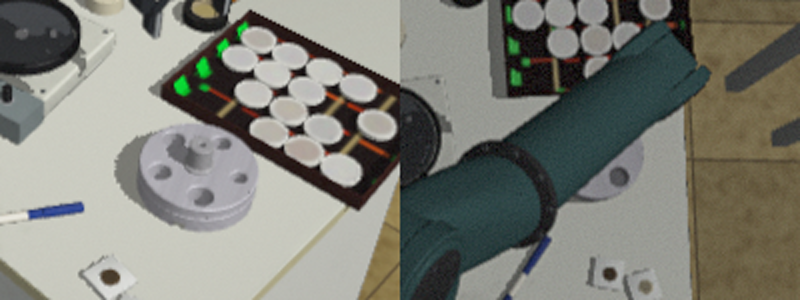

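Emit:
play_rows:
  plan:
    - {"offset":[-0.37,0.16,0.5],"twist":[0,0,0.02]}
    - {"offset":[-0.37,0.16,0.9],"twist":[0,0,0.02]}
    - {"offset":[-0.37,0.16,0.9],"twist":[0,0,0.02]}
    - {"offset":[-0.37,0.16,0.9],"twist":[0,0,0.02]}
    - {"offset":[-0.37,0.16,0.9],"twist":[0,0,0.02]}
    - {"offset":[-0.37,0.16,0.9],"twist":[0,0,0.02]}

```text
t: 7.08
ee_pos: [0.5505, -0.3565, 0.1676]
eef_rot: [2.574, 1.798, 0.002]
ft_force: [0.4, 0.1, 0.6]
grip_width: 0.0856
```

```bash
python3 - <<'E'
from h import *
snap("scene")
move((.5515,-.3565,.068),np.radians(-20))
snap("scene","scene2.png");print(pp("hub_top","scene"))
move((.5515,-.3565,.068),np.radians(-20))
E
```

```text
off [0.002 0.004 1.001] twist [ 0.002  0.    -0.001]
off [0.002 0.004 1.001] twist [ 0.    -0.003  1.999]
q [ 0.12  0.68  0.59  1.86 -0.53  0.76  0.65] p [ 0.5508 -0.3564  0.1681] t 7.1
[(array([310.5, 198.5]), 0.61), (array([361.9, 271.8]), 0.6), (array([367.2, 272.1]), 0.34)]
off [-0.     0.004  1.002] twist [ 0.002  0.    -0.001]
off [-0.     0.004  1.002] twist [ 0.    -0.003  1.999]
q [ 0.12  0.68  0.59  1.86 -0.53  0.76  0.65] p [ 0.5509 -0.3562  0.1682] t 7.2
```

Emit:
play_rows:
  plan:
    - {"offset":[0,0,0.4],"twist":[0,0,0]}
    - {"offset":[0,0,0.8],"twist":[0,0,0]}
    - {"offset":[0,0,1.0],"twist":[0,0,0]}
    - {"offset":[0,0,1.0],"twist":[0,0,0]}
    - {"offset":[0,0,1.0],"twist":[0,0,0]}

```text
t: 7.65
ee_pos: [0.55, -0.3558, 0.0666]
eef_rot: [-2.575, -1.799, 0.0]
ft_force: [0.0, 0.2, 0.5]
grip_width: 0.0852
```

Emit:
play_rows:
  plan:
    - {"offset":[0,0,0],"twist":[0,0,0]}
    - {"offset":[0,0,0],"twist":[0,0,0]}
    - {"offset":[0,0,0],"twist":[0,0,0]}
    - {"offset":[0,0,0],"twist":[0,0,0]}
    - {"offset":[0,0,0],"twist":[0,0,0]}
    - {"offset":[0,0,0],"twist":[0,0,0]}
    - {"offset":[0,0,0],"twist":[0,0,0]}
    - {"offset":[0,0,0],"twist":[0,0,0]}
    - {"offset":[0,0,0],"twist":[0,0,0]}
    - {"offset":[0,0,0],"twist":[0,0,0]}
  jaw: 255
  grip_force: 70

```text
t: 8.48
ee_pos: [0.5507, -0.3566, 0.0679]
eef_rot: [2.574, 1.798, 0.002]
ft_force: [0.1, 0.6, 4.4]
grip_width: 0.0289
```

Emit:
play_rows:
  plan:
    - {"offset":[0,0,-0.2],"twist":[0,0,0]}
    - {"offset":[0,0,-0.5],"twist":[0,0,0]}
    - {"offset":[0,0,-0.8],"twist":[0,0,0]}
    - {"offset":[0,0,-0.8],"twist":[0,0,0]}
    - {"offset":[0,0,-0.8],"twist":[0,0,0]}
    - {"offset":[0,0,-0.8],"twist":[0,0,0]}

```text
t: 8.98
ee_pos: [0.5487, -0.3543, 0.1445]
eef_rot: [-2.572, -1.797, 0.001]
ft_force: [0.7, 0.0, -7.3]
grip_width: 0.029
```

```bash
python3 - <<'E'
from h import *
snap("scene","scene3.png");print(ctrl.state()["ft_force"],ctrl.state()["ft_torque"])
c=cv2.imread("pics/scene3.png")[180:330,260:460];cv2.imwrite("pics/v3.png",cv2.resize(c,None,fx=3,fy=3,interpolation=cv2.INTER_CUBIC))
move((.564,-.029,.16),np.radians(1))
E
```

```text
[ 0.14825344  1.08235738 -7.32683978] [ 0.0080649   0.03765473 -0.05282292]
off [ 3.107 -0.972 -0.15 ] twist [-0.003 -0.002 -0.235]
off [ 3.107 -0.972 -0.15 ] twist [-0.002  0.004  1.765]
q [ 0.13  0.71  0.57  1.87 -0.55  0.73  0.66] p [ 0.5484 -0.3541  0.1439] t 9.0
```

View pics/v3.png

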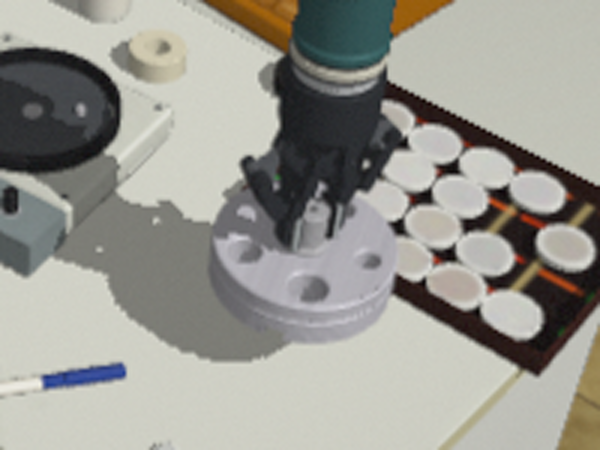

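```bash
cat > fit.py <<'E'
from h import *
from scipy.optimize import least_squares
def circ(c,r,z,n=180):
    a=np.linspace(0,2*np.pi,n,endpoint=False); return np.c_[c[0]+r*np.cos(a),c[1]+r*np.sin(a),np.full(n,z)]
def sil(n,c,r,z0,z1):
    f,cx,cy,o,M=K(n); P=np.r_[circ(c,r,z0),circ(c,r,z1)]; q=(P-o)@M
    return cv2.convexHull(np.c_[cx+f*q[:,0]/q[:,2],cy+f*q[:,1]/q[:,2]].astype(np.float32))
def edgefit(n,g,c0,r,z0,z1,both=False):
    """fit centre so the mean gradient across the silhouette is greatest"""
    G=cv2.GaussianBlur(g.astype(np.float32),(0,0),.8)
    def score(c):
        h=sil(n,c,r,z0,z1)[:,0,:]
        # resample outline uniformly
        h=np.r_[h,h[:1]];L=np.r_[0,np.cumsum(np.linalg.norm(np.diff(h,axis=0),axis=1))]
        t=np.linspace(0,L[-1],240,endpoint=False);p=np.c_[np.interp(t,L,h[:,0]),np.interp(t,L,h[:,1])]
        m=p.mean(0);u=(p-m)/np.linalg.norm(p-m,axis=1)[:,None]
        s=lambda q:cv2.remap(G,q[:,0].astype(np.float32)[None],q[:,1].astype(np.float32)[None],cv2.INTER_LINEAR)[0]
        return np.mean(np.clip(np.abs(s(p+u)-s(p-u)),0,40))
    best=max(((score(np.array(c0)+[i*.0005,j*.0005]),i,j) for i in range(-16,17) for j in range(-16,17)))
    return np.array(c0)+[best[1]*.0005,best[2]*.0005],best
E
python3 - <<'E'
from fit import *
for n in("top","scene"):
    im=cv2.imread(f"pics/{n}0.png");g=cv2.cvtColor(im,cv2.COLOR_BGR2GRAY)
    print(n,"rim outer",edgefit(n,g,(.5645,-.0285),.084,.042,.060))
    print(n,"rim top",edgefit(n,g,(.5645,-.0285),.084,.060,.060))
    b=cv2.cvtColor(im,cv2.COLOR_BGR2LAB)[:,:,2]*4.
    print(n,"wheel",edgefit(n,g,(.5515,-.3565),.074,0,.04),edgefit(n,b,(.5515,-.3565),.074,0,.04))
    print(n,"wheel top",edgefit(n,g,(.5515,-.3565),.074,.04,.04))
E
```

```text
top rim outer (array([ 0.5655, -0.0285]), (np.float32(39.2415), 2, 0))
top rim top (array([ 0.5645, -0.028 ]), (np.float32(39.258057), 0, 1))Traceback (most recent call last):
  File "<stdin>", line 7, in <module>
  File "fit.py", line 19, in edgefit
    best=max(((score(np.array(c0)+[i*.0005,j*.0005]),i,j) for i in range(-16,17) for j in range(-16,17)))
  File "fit.py", line 19, in <genexpr>
    best=max(((score(np.array(c0)+[i*.0005,j*.0005]),i,j) for i in range(-16,17) for j in range(-16,17)))
               ~~~~~^^^^^^^^^^^^^^^^^^^^^^^^^^^^^^^^
  File "fit.py", line 12, in score
    h=sil(n,c,r,z0,z1)[:,0,:]
      ~~~^^^^^^^^^^^^^
  File "fit.py", line 6, in sil
    f,cx,cy,o,M=K(n); P=np.r_[circ(c,r,z0),circ(c,r,z1)]; q=(P-o)@M
                ~^^^
  File "h.py", line 5, in K
    i=ctrl.camera_info(n); f=210/np.tan(np.radians(i["vfov"])/2)
ValueError: time passes only in moves, steps and waits
```

```bash
sed -i 's/^def K(n):/import functools\n@functools.lru_cache\ndef K(n):/' h.py; sed -i 's/,0,40)/,0,120)/' fit.py
python3 - <<'E'
from fit import *
for n in("top","scene"):
    im=cv2.imread(f"pics/{n}0.png");g=cv2.cvtColor(im,cv2.COLOR_BGR2GRAY)
    print(n,"rim outer",edgefit(n,g,(.5645,-.0285),.084,.042,.060))
    print(n,"rim top",edgefit(n,g,(.5645,-.0285),.084,.060,.060))
    b=cv2.cvtColor(im,cv2.COLOR_BGR2LAB)[:,:,2]*4.
    print(n,"wheel",edgefit(n,g,(.5515,-.3565),.074,0,.04),edgefit(n,b,(.5515,-.3565),.074,0,.04))
    print(n,"wheel top",edgefit(n,g,(.5515,-.3565),.074,.04,.04))
E
```

```text
top rim outer (array([ 0.565 , -0.0275]), (np.float32(55.51845), 1, 2))
top rim top (array([ 0.564 , -0.0275]), (np.float32(56.98506), -1, 2))
top wheel (array([ 0.5505, -0.355 ]), (np.float32(16.808367), -2, 3)) (array([ 0.552 , -0.3555]), (np.float32(11.8043375), 1, 2))
top wheel top (array([ 0.5515, -0.357 ]), (np.float32(21.237455), 0, -1))
scene rim outer (array([ 0.562, -0.027]), (np.float32(77.995415), -5, 3))
scene rim top (array([ 0.5595, -0.03  ]), (np.float32(53.427376), -10, -3))
scene wheel (array([ 0.549 , -0.3545]), (np.float32(33.87965), -5, 4)) (array([ 0.549 , -0.3545]), (np.float32(16.113066), -5, 4))
scene wheel top (array([ 0.5485, -0.356 ]), (np.float32(33.130013), -6, 1))
```

Emit:
play_rows:
  plan:
    - {"offset":[0.2,-0.06,-0.2],"twist":[0,0,0]}
    - {"offset":[0.5,-0.16,-0.2],"twist":[0,0,0]}
    - {"offset":[0.8,-0.25,-0.2],"twist":[0,0,0]}
    - {"offset":[1.0,-0.32,-0.2],"twist":[0,0,0]}

```text
t: 9.37
ee_pos: [0.5532, -0.2463, 0.1638]
eef_rot: [-2.568, -1.797, 0.001]
ft_force: [0.8, 1.3, -7.2]
grip_width: 0.0289
```

Emit:
play_rows:
  plan:
    - {"offset":[0.33,-0.1,0],"twist":[0,0,0]}
    - {"offset":[0.66,-0.2,0],"twist":[0,0,0]}
    - {"offset":[1.0,-0.32,0],"twist":[0,0,0]}

```text
t: 9.62
ee_pos: [0.5574, -0.1447, 0.1644]
eef_rot: [-2.575, -1.796, 0.004]
ft_force: [1.4, 0.6, -6.8]
grip_width: 0.0289
```

Emit:
play_rows:
  plan:
    - {"offset":[0.33,-0.1,0],"twist":[0,0,-0.06]}
    - {"offset":[0.66,-0.2,0],"twist":[0,0,-0.12]}
    - {"offset":[0.85,-0.29,0],"twist":[0,0,-0.18]}
    - {"offset":[1.0,-0.32,0],"twist":[0,0,-0.23]}
    - {"offset":[1.0,-0.32,0],"twist":[0,0,-0.23]}
    - {"offset":[1.0,-0.32,0],"twist":[0,0,-0.23]}
    - {"offset":[1.0,-0.32,0],"twist":[0,0,-0.23]}

```text
t: 10.2
ee_pos: [0.5621, -0.0423, 0.1653]
eef_rot: [-2.212, -2.23, 0.004]
ft_force: [-0.4, -0.4, -6.4]
grip_width: 0.0285
```

```bash
python3 - <<'E'
from h import *
snap("scene")
move((.564,-.0288,.135),np.radians(.7))
E
```

```text
off [0.141 0.019 0.305] twist [-0.001  0.001 -0.003]
off [0.141 0.019 0.305] twist [1.000e-03 2.000e-03 1.997e+00]
q [-0.38  0.57  0.53  2.06 -0.48  0.63  0.48] p [ 0.5622 -0.0429  0.1655] t 10.2
```

Emit:
play_rows:
  plan:
    - {"offset":[0.14,0.02,0.15],"twist":[0,0,0]}
    - {"offset":[0.14,0.02,0.3],"twist":[0,0,0]}
    - {"offset":[0.14,0.02,0.3],"twist":[0,0,0]}
    - {"offset":[0.14,0.02,0.3],"twist":[0,0,0]}
    - {"offset":[0.14,0.02,0.3],"twist":[0,0,0]}

```text
t: 10.67
ee_pos: [0.565, -0.0291, 0.1367]
eef_rot: [2.213, 2.228, -0.001]
ft_force: [0.8, -0.3, -6.6]
grip_width: 0.0292
```

```bash
python3 - <<'E'
from fit import *
snap("scene");im=snap("scene","scene4.png");g=cv2.cvtColor(im,cv2.COLOR_BGR2GRAY)
s=ctrl.state();z=s["ee_pos"][2]-.068
print("wheel",edgefit("scene",g,(.5625,-.0275),.074,z,z+.04),z)
print("wheeltop",edgefit("scene",g,(.5625,-.0275),.074,z+.04,z+.04),z)
cv2.imwrite("pics/v4.png",cv2.resize(im[140:290,190:390],None,fx=3,fy=3,interpolation=cv2.INTER_CUBIC))
move((.564,-.0288,.115),np.radians(.7))
E
```

```text
wheel (array([ 0.5635, -0.0275]), (np.float32(31.95697), 2, 0)) 0.06917183384625639
wheeltop (array([ 0.561 , -0.0305]), (np.float32(21.610828), -3, -6)) 0.06917183384625639
off [-0.001 -0.015  0.222] twist [ 0.001  0.001 -0.003]
off [-0.001 -0.015  0.222] twist [ 1.000e-03 -2.000e-03  1.997e+00]
q [-0.37  0.61  0.49  2.07 -0.52  0.57  0.49] p [ 0.5654 -0.0286  0.1372] t 10.8
```

View pics/v4.png

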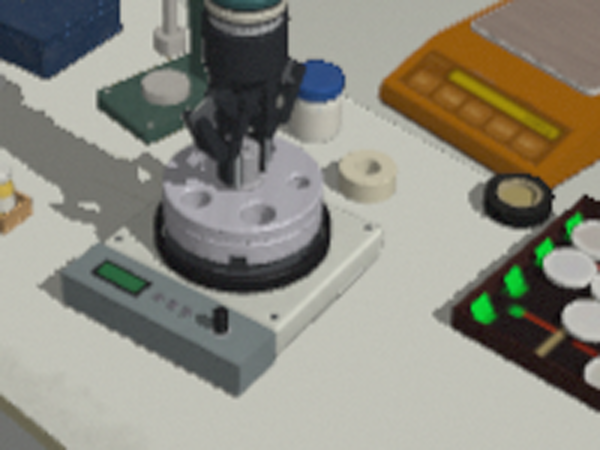

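Emit:
play_rows:
  plan:
    - {"offset":[0,-0.015,0.04],"twist":[0,0,0]}
    - {"offset":[0,-0.015,0.08],"twist":[0,0,0]}
    - {"offset":[0,-0.015,0.1],"twist":[0,0,0]}
    - {"offset":[0,-0.015,0.1],"twist":[0,0,0]}
    - {"offset":[0,-0.015,0.1],"twist":[0,0,0]}

```text
t: 11.18
ee_pos: [0.5632, -0.0273, 0.1261]
eef_rot: [-2.211, -2.232, 0.0]
ft_force: [-0.2, 0.6, -7.6]
grip_width: 0.0289
```

Emit:
play_rows:
  plan:
    - {"offset":[0,0,0.02],"twist":[0,0,0]}
    - {"offset":[0,0,0.03],"twist":[0,0,0]}
    - {"offset":[0,0,0.03],"twist":[0,0,0]}
    - {"offset":[0,0,0.03],"twist":[0,0,0]}

```text
t: 11.52
ee_pos: [0.5633, -0.0273, 0.1232]
eef_rot: [-2.211, -2.232, 0.0]
ft_force: [1.0, 0.1, -7.1]
grip_width: 0.0286
```

Emit:
play_rows:
  plan:
    - {"offset":[0,0,0.02],"twist":[0,0,0]}
    - {"offset":[0,0,0.03],"twist":[0,0,0]}
    - {"offset":[0,0,0.03],"twist":[0,0,0]}
    - {"offset":[0,0,0.03],"twist":[0,0,0]}

```text
t: 11.85
ee_pos: [0.5633, -0.0273, 0.1202]
eef_rot: [-2.211, -2.232, 0.0]
ft_force: [0.9, -0.4, -6.3]
grip_width: 0.0292
```

Emit:
play_rows:
  plan:
    - {"offset":[0,0,0.01],"twist":[0,0,0]}
    - {"offset":[0,0,0.02],"twist":[0,0,0]}
    - {"offset":[0,0,0.02],"twist":[0,0,0]}

```text
t: 12.1
ee_pos: [0.5632, -0.0273, 0.1182]
eef_rot: [-2.211, -2.232, 0.0]
ft_force: [-0.1, -0.3, -6.7]
grip_width: 0.0289
```

Emit:
play_rows:
  plan:
    - {"offset":[0,0,0.01],"twist":[0,0,0]}
    - {"offset":[0,0,0.02],"twist":[0,0,0]}
    - {"offset":[0,0,0.02],"twist":[0,0,0]}

```text
t: 12.35
ee_pos: [0.5634, -0.0274, 0.1161]
eef_rot: [2.211, 2.232, -0.0]
ft_force: [0.4, -0.1, -6.4]
grip_width: 0.0294
```

Emit:
play_rows:
  plan:
    - {"offset":[0,0,0.01],"twist":[0,0,0]}
    - {"offset":[0,0,0.015],"twist":[0,0,0]}
    - {"offset":[0,0,0.015],"twist":[0,0,0]}

```text
t: 12.6
ee_pos: [0.5633, -0.0273, 0.1147]
eef_rot: [2.211, 2.232, -0.0]
ft_force: [-0.6, -0.4, -7.4]
grip_width: 0.0289
```

Emit:
play_rows:
  plan:
    - {"offset":[0,0,0.01],"twist":[0,0,0]}
    - {"offset":[0,0,0.01],"twist":[0,0,0]}
    - {"offset":[0,0,0.01],"twist":[0,0,0]}

```text
t: 12.85
ee_pos: [0.5634, -0.0273, 0.114]
eef_rot: [2.211, 2.232, 0.0]
ft_force: [-1.2, 0.9, -3.2]
grip_width: 0.0287
```

Emit:
play_rows:
  plan:
    - {"offset":[0,0,0.005],"twist":[0,0,0]}
    - {"offset":[0,0,0.01],"twist":[0,0,0]}
    - {"offset":[0,0,0.01],"twist":[0,0,0]}

```text
t: 13.1
ee_pos: [0.5633, -0.0273, 0.1139]
eef_rot: [-2.211, -2.231, -0.001]
ft_force: [-3.9, 0.9, 4.7]
grip_width: 0.0289
```

Emit:
play_rows:
  plan:
    - {"offset":[0,0,0],"twist":[0,0,0]}
    - {"offset":[0,0,0],"twist":[0,0,0]}
    - {"offset":[0,0,0],"twist":[0,0,0]}
    - {"offset":[0,0,0],"twist":[0,0,0]}
    - {"offset":[0,0,0],"twist":[0,0,0]}
    - {"offset":[0,0,-0.2],"twist":[0,0,0]}
    - {"offset":[0,0,-0.5],"twist":[0,0,0]}
    - {"offset":[0,0,-0.8],"twist":[0,0,0]}
    - {"offset":[0,0,-0.8],"twist":[0,0,0]}
  jaw: 0

```text
t: 13.85
ee_pos: [0.5668, -0.0283, 0.1976]
eef_rot: [2.206, 2.226, 0.01]
ft_force: [-0.3, -1.7, -0.3]
grip_width: 0.0852
```

Emit:
play_rows:
  plan:
    - {"offset":[-0.4,-0.5,0],"twist":[0,0,0]}
    - {"offset":[-0.8,-1,0],"twist":[0,0,0]}
    - {"offset":[-0.8,-1,0],"twist":[0,0,0]}
    - {"offset":[-0.8,-1,0],"twist":[0,0,0]}
    - {"offset":[-0.8,-1,0],"twist":[0,0,0]}
    - {"offset":[-0.8,-1,0],"twist":[0,0,0]}

```text
t: 14.35
ee_pos: [0.4646, -0.1083, 0.1929]
eef_rot: [2.211, 2.231, 0.001]
ft_force: [0.6, 0.6, -0.7]
grip_width: 0.0853
```

```bash
python3 - <<'E'
from fit import *
im=snap("scene","scene5.png");g=cv2.cvtColor(im,cv2.COLOR_BGR2GRAY)
print("wheel",edgefit("scene",g,(.5625,-.0275),.074,.055,.086))
print(pp("hub_top","scene"),proj("scene",(.562,-.0275,.122)))
cv2.imwrite("pics/v5.png",cv2.resize(im[140:290,190:390],None,fx=3,fy=3,interpolation=cv2.INTER_CUBIC))
move((.4605,-.1065,.10))
E
```

```text
wheel (array([ 0.562 , -0.0255]), (np.float32(40.059933), -1, 4))
[(array([270. , 191.8]), 0.72)] [270.39742898 195.58466609]
off [ 0.01  -0.054  0.928] twist [ 0.001  0.    -0.   ]
off [ 0.01  -0.054  0.928] twist [ 0.e+00 -1.e-03  2.e+00]
q [-0.3   0.44  0.57  2.23 -0.43  0.58  0.6 ] p [ 0.4658 -0.1075  0.1928] t 14.4
```

View pics/v5.png

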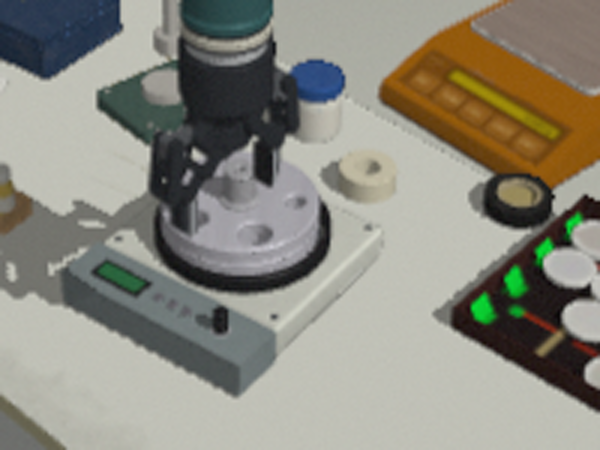

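```bash
python3 - <<'E'
from fit import *
g=cv2.cvtColor(cv2.imread("pics/scene5.png"),cv2.COLOR_BGR2GRAY)
for z in(.082,.086,.09,.094,.098): 
    print(z,edgefit("scene",g,(.5625,-.0275),.074,.058,z),edgefit("scene",g,(.5625,-.0275),.015,z+.036,z+.036))
print(edgefit("scene",g,(.5625,-.0275),.084,.042,.060))
E
```

```text
0.082 (array([ 0.5605, -0.028 ]), (np.float32(43.129314), -4, -1)) (array([ 0.5645, -0.0195]), (np.float32(32.926765), 4, 16))
0.086 (array([ 0.56 , -0.028]), (np.float32(41.52924), -5, -1)) (array([ 0.567 , -0.0195]), (np.float32(38.60399), 9, 16))
0.09 (array([ 0.5595, -0.0275]), (np.float32(39.307156), -6, 0)) (array([ 0.564 , -0.0225]), (np.float32(38.883602), 3, 10))
0.094 (array([ 0.56  , -0.0275]), (np.float32(38.036137), -5, 0)) (array([ 0.5605, -0.026 ]), (np.float32(38.863483), -4, 3))
0.098 (array([ 0.5605, -0.028 ]), (np.float32(37.837536), -4, -1)) (array([ 0.5565, -0.03  ]), (np.float32(38.84957), -12, -5))
(array([ 0.564 , -0.0255]), (np.float32(57.433292), 3, 4))
```

Emit:
play_rows:
  plan:
    - {"offset":[-0.4,0,-0.4],"twist":[0,0,0]}
    - {"offset":[-0.8,0,-0.6],"twist":[0,0,0]}
    - {"offset":[-1,0,-0.6],"twist":[0,0,0]}
    - {"offset":[-1,0,-0.6],"twist":[0,0,0]}

```text
t: 14.78
ee_pos: [0.4681, -0.2161, 0.2564]
eef_rot: [2.209, 2.216, 0.0]
ft_force: [-0.4, -0.1, 0.3]
grip_width: 0.0855
```

Emit:
play_rows:
  plan:
    - {"offset":[-0.4,0,0],"twist":[0,0,0]}
    - {"offset":[-0.8,0,0],"twist":[0,0,0]}
    - {"offset":[-1,0,0],"twist":[0,0,0]}
    - {"offset":[-1,0,0],"twist":[0,0,0]}

```text
t: 15.12
ee_pos: [0.4671, -0.3136, 0.2534]
eef_rot: [2.212, 2.223, -0.004]
ft_force: [0.2, -0.4, 0.8]
grip_width: 0.0855
```

```bash
python3 - <<'E'
from fit import *
I={}
for n in("top","scene"): I[n]=snap(n,n+"6.png")
for l in("hub_top","well_24a","well_28"): print(l,pp(l,"top"),pp(l,"scene"))
cv2.imwrite("pics/v6.png",cv2.resize(np.hstack([I["scene"][155:255,210:340],I["top"][175:275,210:340]]),None,fx=3,fy=3,interpolation=cv2.INTER_CUBIC))
E
```

```text
hub_top [(array([275.7, 212.5]), 0.75), (array([284.6, 204.4]), 0.65), (array([189.3, 255.8]), 0.52), (array([256.2, 221.2]), 0.37)] [(array([270.7, 194.9]), 0.96)]
well_24a [(array([256.4, 221.9]), 0.83)] [(array([254.7, 200.6]), 0.9)]
well_28 [(array([286.3, 224.8]), 0.88), (array([269.7, 200.5]), 0.82), (array([286.7, 203.6]), 0.7), (array([192. , 258.9]), 0.35)] [(array([273. , 218.8]), 0.92), (array([289.5, 205.9]), 0.82), (array([173.7, 203.8]), 0.7), (array([276.7, 193.2]), 0.58)]
```

View pics/v6.png

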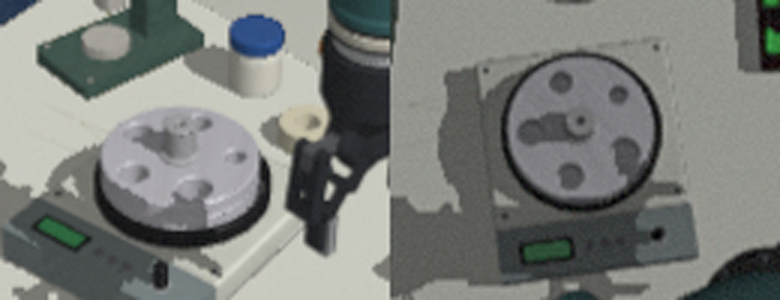

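```bash
python3 - <<'E'
from fit import *
np.set_printoptions(precision=4,suppress=True)
T=lambda a:((a[0]-390)/3+210-.33,a[1]/3+175-.33); S=lambda a:(a[0]/3+210-.33,a[1]/3+155-.33)
print("hub",tri(S((182,123)),T((580,120)))[0])
a0=-47.1
for i,(a,b) in enumerate(zip([(619,95),(562,82),(530,130),(571,175),(626,155)],[(236,157),(200,123),(None,None),(133,174),(195,189)])):
    p=atz("top",T(a),.086); q=np.r_[.5635,-.0275]+.051*np.r_[np.cos(np.radians(a0+72*i)),np.sin(np.radians(a0+72*i))]
    print(i,p[:2],tri(S(b),T(a))[0] if b[0] else "",q)
g={n:cv2.cvtColor(cv2.imread(f"pics/{n}6.png"),cv2.COLOR_BGR2GRAY) for n in("top","scene")}
print(edgefit("top",g["top"],(.5635,-.0275),.074,.086,.086),edgefit("scene",g["scene"],(.5635,-.0275),.015,.122,.122))
snap("top"); print("pin",pp("pin","top"),proj("top",(.4605,-.1065,.066)))
move((.4605,-.1065,.12))
E
```

```text
hub [ 0.5633 -0.0264  0.1205]
0 [ 0.5972 -0.0659] [ 0.5966 -0.0653  0.0846] [ 0.5982 -0.0649]
1 [ 0.6095 -0.0078] [ 0.6084 -0.0069  0.0857] [ 0.6098 -0.006 ]
2 [0.5592 0.0234]  [0.5574 0.0231]
3 [ 0.5141 -0.0188] [ 0.5124 -0.0174  0.0845] [ 0.5135 -0.0177]
4 [ 0.5355 -0.0738] [ 0.5346 -0.0732  0.0869] [ 0.5387 -0.0721]
(array([ 0.561 , -0.0275]), (np.float32(54.110332), -5, 0)) (array([ 0.5715, -0.0355]), (np.float32(13.747668), 16, -16))
pin [(array([174.6, 259.4]), 0.56), (array([296.8, 253.4]), 0.55), (array([191.1, 258. ]), 0.41)] [298.5837 252.0625]
off [ 2.008 -0.036  1.329] twist [ 0. -0.  0.]
off [ 2.008 -0.036  1.329] twist [ 0.  0. -2.]
q [ 0.04  0.45  0.63  2.01 -0.37  0.79  0.89] p [ 0.4663 -0.3073  0.2528] t 15.6
```

Emit:
play_rows:
  plan:
    - {"offset":[0.4,0,0],"twist":[0,0,0]}
    - {"offset":[0.8,0,0],"twist":[0,0,0]}
    - {"offset":[1,-0.02,0.2],"twist":[0,0,0]}
    - {"offset":[1,-0.02,0.4],"twist":[0,0,0]}
    - {"offset":[1,-0.02,0.4],"twist":[0,0,0]}
  jaw: 135

```text
t: 16.03
ee_pos: [0.4614, -0.2048, 0.2103]
eef_rot: [-2.202, -2.232, 0.003]
ft_force: [-0.7, 0.4, -0.7]
grip_width: 0.0406
```

Emit:
play_rows:
  plan:
    - {"offset":[0.4,0,0.3],"twist":[0,0,0]}
    - {"offset":[0.8,0,0.6],"twist":[0,0,0]}
    - {"offset":[1,-0.02,0.9],"twist":[0,0,0]}
    - {"offset":[1,-0.02,0.9],"twist":[0,0,0]}
    - {"offset":[1,-0.02,0.9],"twist":[0,0,0]}
    - {"offset":[1,-0.02,0.9],"twist":[0,0,0]}

```text
t: 16.53
ee_pos: [0.4609, -0.1098, 0.1234]
eef_rot: [2.21, 2.23, -0.0]
ft_force: [0.9, -1.1, -0.1]
grip_width: 0.0401
```

```bash
python3 - <<'E'
from h import *
im=snap("scene","scene7.png");print(pp("pin","scene"),proj("scene",(.4602,-.1063,.066)))
move((.4604,-.1065,.068)); print(ctrl.state()["grip_width"])
cv2.imwrite("pics/v7.png",cv2.resize(im[200:300,220:350],None,fx=4,fy=4,interpolation=cv2.INTER_CUBIC))
E
```

```text
[(array([264.6, 258.9]), 0.6), (array([192.7, 212.2]), 0.2)] [263.72225357 242.36637165]
off [ 0.045 -0.013  0.563] twist [ 0.002  0.001 -0.   ]
off [ 0.045 -0.013  0.563] twist [ 0.002 -0.004  2.   ]
q [-0.19  0.55  0.44  2.28 -0.58  0.42  0.74] p [ 0.4616 -0.1108  0.1243] t 16.6
0.04003846886001448
```

View pics/v7.png

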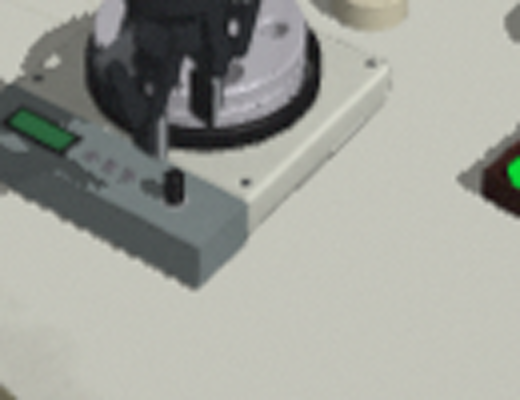

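Emit:
play_rows:
  plan:
    - {"offset":[0.045,-0.013,0.3],"twist":[0,0,0]}
    - {"offset":[0.045,-0.013,0.56],"twist":[0,0,0]}
    - {"offset":[0.045,-0.013,0.56],"twist":[0,0,0]}
    - {"offset":[0.045,-0.013,0.56],"twist":[0,0,0]}
    - {"offset":[0.045,-0.013,0.56],"twist":[0,0,0]}

```text
t: 17.05
ee_pos: [0.4598, -0.1058, 0.0678]
eef_rot: [2.212, 2.227, 0.001]
ft_force: [0.8, 0.1, 0.2]
grip_width: 0.0402
```

Emit:
play_rows:
  plan:
    - {"offset":[0,0,0],"twist":[0,0,0]}
    - {"offset":[0,0,0],"twist":[0,0,0]}
    - {"offset":[0,0,0],"twist":[0,0,0]}
    - {"offset":[0,0,0],"twist":[0,0,0]}
    - {"offset":[0,0,0],"twist":[0,0,0]}
    - {"offset":[0,0,0],"twist":[0,0,0]}
    - {"offset":[0,0,0],"twist":[0,0,0]}
    - {"offset":[0,0,0],"twist":[0,0,0]}
  jaw: 255
  grip_force: 20

```text
t: 17.72
ee_pos: [0.4591, -0.1045, 0.0675]
eef_rot: [2.21, 2.23, 0.001]
ft_force: [-0.3, -1.4, 5.9]
grip_width: 0.0134
```

```bash
python3 - <<'E'
from h import *
s=ctrl.state();print(s["ee_pos"],s["ft_force"],s["ft_torque"],s["grip_width"])
snap("scene");s=ctrl.state();print(s["ee_pos"],s["ft_force"],s["ft_torque"],s["grip_width"])
E
```

```text
[ 0.45912439 -0.10448604  0.0675224 ] [-0.32821346 -1.38276061  5.89281239] [-0.27599009  0.1218168  -0.05523353] 0.013388641614395933
[ 0.45914005 -0.10446397  0.06753333] [ 0.48981326 -0.7175656   6.89788804] [-0.24363136  0.14407661 -0.00823219] 0.013070389904102161
```

Emit:
play_rows:
  plan:
    - {"offset":[0,0,0],"twist":[0,0,0]}
    - {"offset":[0,0,0],"twist":[0,0,0]}
    - {"offset":[0,0,0],"twist":[0,0,0]}
    - {"offset":[0,0,-0.4],"twist":[0,0,0]}
    - {"offset":[0,0,-0.8],"twist":[0,0,0]}
    - {"offset":[0,0,-1],"twist":[0,0,0]}
    - {"offset":[0,0,-1],"twist":[0,0,0]}
  jaw: 120

```text
t: 18.35
ee_pos: [0.461, -0.1044, 0.1701]
eef_rot: [2.206, 2.228, 0.007]
ft_force: [0.8, 0.0, 0.2]
grip_width: 0.0454
```

Emit:
play_rows:
  plan:
    - {"offset":[0.77,1,-0.1],"twist":[0,0,-1]}
    - {"offset":[0.77,1,-0.1],"twist":[0,0,-1]}
    - {"offset":[0.77,1,-0.1],"twist":[0,0,-1]}
    - {"offset":[0.77,1,-0.1],"twist":[0,0,-1]}
    - {"offset":[0.77,1,-0.1],"twist":[0,0,-1]}
    - {"offset":[0.77,1,-0.1],"twist":[0,0,-1]}
    - {"offset":[0.77,1,-0.1],"twist":[0,0,-1]}
    - {"offset":[0.77,1,-0.1],"twist":[0,0,-1]}
    - {"offset":[0.77,1,-0.1],"twist":[0,0,-1]}
    - {"offset":[0.77,1,-0.1],"twist":[0,0,-1]}
    - {"offset":[0.77,1,-0.1],"twist":[0,0,-1]}
    - {"offset":[0.77,1,-0.1],"twist":[0,0,-1]}

```text
t: 19.35
ee_pos: [0.5572, -0.0255, 0.1758]
eef_rot: [-0.086, -3.138, -0.001]
ft_force: [-0.2, -0.4, -0.1]
grip_width: 0.0451
```

```bash
python3 - <<'E'
from h import *
snap("scene");snap("scene");move((.5633,-.0273,.118),np.radians(90.7)); print(ctrl.state()["grip_width"])
E
```

```text
off [-0.062 -0.012  0.579] twist [ 0.001 -0.001 -0.047]
off [-0.062 -0.012  0.579] twist [-2.000e-03 -1.000e-03  1.953e+00]
q [-0.15  0.5   0.15  2.06 -0.13  0.6   1.6 ] p [ 0.5573 -0.0257  0.1759] t 19.4
0.04510707059363663
```

Emit:
play_rows:
  plan:
    - {"offset":[-0.06,-0.012,0.2],"twist":[0,0,-0.047]}
    - {"offset":[-0.06,-0.012,0.4],"twist":[0,0,-0.047]}
    - {"offset":[-0.06,-0.012,0.57],"twist":[0,0,-0.047]}
    - {"offset":[-0.06,-0.012,0.57],"twist":[0,0,-0.047]}
    - {"offset":[-0.06,-0.012,0.57],"twist":[0,0,-0.047]}
    - {"offset":[-0.06,-0.012,0.57],"twist":[0,0,-0.047]}

```text
t: 19.95
ee_pos: [0.5641, -0.0274, 0.1201]
eef_rot: [-0.018, 3.141, -0.0]
ft_force: [-0.2, 0.9, 0.3]
grip_width: 0.0451
```

Emit:
play_rows:
  plan:
    - {"offset":[0,0,0],"twist":[0,0,0]}
    - {"offset":[0,0,0],"twist":[0,0,0]}
    - {"offset":[0,0,0],"twist":[0,0,0]}
    - {"offset":[0,0,0],"twist":[0,0,0]}
    - {"offset":[0,0,0],"twist":[0,0,0]}
    - {"offset":[0,0,0],"twist":[0,0,0]}
    - {"offset":[0,0,0],"twist":[0,0,0]}
    - {"offset":[0,0,0],"twist":[0,0,0]}
  jaw: 255

```text
t: 20.62
ee_pos: [0.5647, -0.0265, 0.121]
eef_rot: [-0.02, 3.14, 0.002]
ft_force: [-0.8, 1.1, 6.5]
grip_width: 0.0303
```

```bash
python3 - <<'E'
from h import *
snap("scene");s=ctrl.state();print(s["ee_pos"],s["eef_rot"],s["ft_force"],s["ft_torque"],s["grip_width"])
E
```

```text
[ 0.56467127 -0.02647673  0.12102623] [-2.04039394e-02  3.13966286e+00  1.78332201e-03] [-1.20687546  2.3515799   6.80860903] [ 0.64401541  0.25842288 -0.00075101] 0.02964950701457824
```

Emit:
play_rows:
  plan:
    - {"offset":[0,0,0],"twist":[0,0,0]}
    - {"offset":[0,0,0],"twist":[0,0,0]}
    - {"offset":[0,0,0],"twist":[0,0,0]}
    - {"offset":[0,0,-0.3],"twist":[0,0,0]}
    - {"offset":[0,0,-0.6],"twist":[0,0,0]}
    - {"offset":[0,0,-0.6],"twist":[0,0,0]}
  jaw: 135

```text
t: 21.17
ee_pos: [0.5672, -0.0283, 0.1842]
eef_rot: [-0.018, 3.133, -0.001]
ft_force: [1.2, -0.4, 1.6]
grip_width: 0.0402
```

Emit:
play_rows:
  plan:
    - {"offset":[0.4,-0.3,0],"twist":[0,0,0]}
    - {"offset":[0.8,-0.6,0],"twist":[0,0,0]}
    - {"offset":[1,-0.8,0.3],"twist":[0,0,0]}
    - {"offset":[1,-0.8,0.6],"twist":[0,0,0]}
    - {"offset":[1,-0.8,0.6],"twist":[0,0,0]}
    - {"offset":[1,-0.8,0.6],"twist":[0,0,0]}
    - {"offset":[1,-0.8,0.6],"twist":[0,0,0]}

```text
t: 21.75
ee_pos: [0.4669, -0.1081, 0.1205]
eef_rot: [-0.022, 3.139, 0.0]
ft_force: [-0.6, 0.9, 0.4]
grip_width: 0.0399
```

```bash
python3 - <<'E'
from h import *
snap("scene");snap("scene");move((.4594,-.1063,.069),np.radians(91)); print(ctrl.state()["grip_width"])
E
```

```text
off [0.085 0.016 0.522] twist [-0.     0.003 -0.002]
off [0.085 0.016 0.522] twist [0.004 0.    1.998]
q [ 0.06  0.52  0.09  2.26 -0.13  0.37  1.85] p [ 0.4677 -0.1078  0.1212] t 21.9
0.04037683328216821
```

Emit:
play_rows:
  plan:
    - {"offset":[0.083,0.016,0.2],"twist":[0,0,0]}
    - {"offset":[0.083,0.016,0.4],"twist":[0,0,0]}
    - {"offset":[0.083,0.016,0.51],"twist":[0,0,0]}
    - {"offset":[0.083,0.016,0.51],"twist":[0,0,0]}
    - {"offset":[0.083,0.016,0.51],"twist":[0,0,0]}
    - {"offset":[0.083,0.016,0.51],"twist":[0,0,0]}

```text
t: 22.35
ee_pos: [0.4582, -0.1069, 0.07]
eef_rot: [-0.022, 3.139, -0.0]
ft_force: [0.1, -0.1, -0.0]
grip_width: 0.04
```

Emit:
play_rows:
  plan:
    - {"offset":[0,0,0],"twist":[0,0,0]}
    - {"offset":[0,0,0],"twist":[0,0,0]}
    - {"offset":[0,0,0],"twist":[0,0,0]}
    - {"offset":[0,0,0],"twist":[0,0,0]}
    - {"offset":[0,0,0],"twist":[0,0,0]}
    - {"offset":[0,0,0],"twist":[0,0,0]}
    - {"offset":[0,0,0],"twist":[0,0,0]}
    - {"offset":[0,0,0],"twist":[0,0,0]}
  jaw: 255
  grip_force: 30

```text
t: 23.02
ee_pos: [0.4574, -0.1072, 0.0697]
eef_rot: [-0.02, 3.139, -0.0]
ft_force: [0.2, 0.8, 7.3]
grip_width: 0.0123
```

```bash
python3 - <<'E'
from h import *
snap("scene");s=ctrl.state();print(s["ee_pos"],s["eef_rot"],s["ft_force"],s["ft_torque"],s["grip_width"])
E
```

```text
[ 0.45745406 -0.10721873  0.06972804] [-1.99193890e-02  3.13949162e+00 -1.93418487e-04] [-0.53892304  0.42224224  5.29720906] [0.10144585 0.02741494 0.05751711] 0.012759182366279011
```

Emit:
play_rows:
  plan:
    - {"offset":[0,0,-0.1],"twist":[0,0,0]}
    - {"offset":[0,0,-0.3],"twist":[0,0,0]}
    - {"offset":[0,0,-0.6],"twist":[0,0,0]}
    - {"offset":[0,0,-1],"twist":[0,0,0]}
    - {"offset":[0,0,-1],"twist":[0,0,0]}

```text
t: 23.48
ee_pos: [0.4599, -0.1081, 0.1747]
eef_rot: [-0.019, 3.13, -0.002]
ft_force: [1.6, -0.3, 0.6]
grip_width: 0.0125
```

Emit:
play_rows:
  plan:
    - {"offset":[0,0,-0.4],"twist":[0,0,0]}
    - {"offset":[-0.3,0.25,-0.4],"twist":[0,0,0]}
    - {"offset":[-0.6,0.5,-0.4],"twist":[0,0,0]}
    - {"offset":[-0.9,0.75,-0.4],"twist":[0,0,0]}
    - {"offset":[-1,0.8,-0.4],"twist":[0,0,0]}
    - {"offset":[-1,0.8,-0.4],"twist":[0,0,0]}
    - {"offset":[-1,0.8,-0.4],"twist":[0,0,0]}

```text
t: 24.07
ee_pos: [0.5551, -0.0257, 0.2087]
eef_rot: [0.022, -3.14, 0.0]
ft_force: [-0.1, -0.7, -0.5]
grip_width: 0.0127
```

```bash
python3 - <<'E'
from h import *
snap("scene");im=snap("scene","scene8.png");move((.5615,-.0264,.196),np.radians(91)); print(ctrl.state()["grip_width"])
cv2.imwrite("pics/v8.png",cv2.resize(im[130:240,220:350],None,fx=4,fy=4,interpolation=cv2.INTER_CUBIC))
E
```

```text
off [-0.079  0.009  0.125] twist [-0.    -0.002 -0.004]
off [-0.079  0.009  0.125] twist [-3.000e-03  1.000e-03  1.996e+00]
q [-0.14  0.45  0.14  2.04 -0.1   0.66  1.65] p [ 0.5536 -0.0274  0.2085] t 24.2
0.012592313639016051
```

View pics/v8.png

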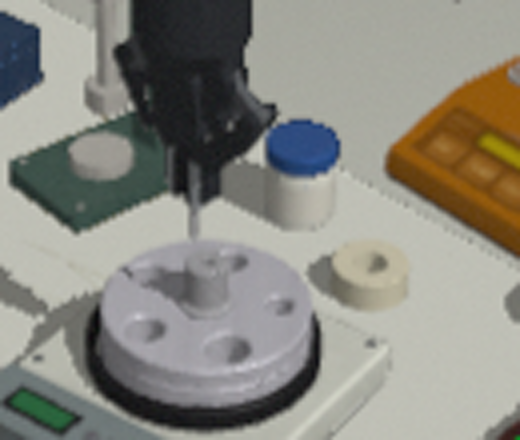

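```bash
python3 - <<'E'
from h import *
for d in(-.002,0,.0018,.004): print(d,proj("scene",(.5536+d,-.0272,.149)),proj("scene",(.5536+d,-.0272,.181)))
print(proj("scene",(.5633,-.0264,.122)))
E
```

```text
-0.002 [267.64021765 189.24345791] [267.68419294 179.61129518]
0 [268.17049935 188.93246034] [268.22203807 179.3035003 ]
0.0018 [268.64704255 188.65297912] [268.7053679  179.02690311]
0.004 [269.22857251 188.31192568] [269.29516642 178.68937665]
[270.45294023 195.20606033]
```

Emit:
play_rows:
  plan:
    - {"offset":[-0.079,0.009,0.1],"twist":[0,0,0]}
    - {"offset":[-0.079,0.009,0.1],"twist":[0,0,0]}
    - {"offset":[-0.079,0.009,0.1],"twist":[0,0,0]}
    - {"offset":[-0.079,0.009,0.1],"twist":[0,0,0]}
    - {"offset":[-0.079,0.009,0.1],"twist":[0,0,0]}

```text
t: 24.58
ee_pos: [0.5632, -0.0253, 0.1987]
eef_rot: [0.019, -3.141, 0.0]
ft_force: [-0.2, 0.2, -0.6]
grip_width: 0.0126
```

```bash
python3 - <<'E'
from h import *
snap("scene");im=snap("scene","scene9.png");move((.5615,-.0264,.183),np.radians(91))
cv2.imwrite("pics/v9.png",cv2.resize(im[170:215,245:300],None,fx=10,fy=10,interpolation=cv2.INTER_CUBIC))
E
```

```text
off [ 0.019 -0.013  0.159] twist [-0.     0.    -0.003]
off [ 0.019 -0.013  0.159] twist [0.    0.    1.997]
q [-0.14  0.47  0.14  2.03 -0.1   0.65  1.65] p [ 0.5634 -0.0251  0.1989] t 24.7
```

View pics/v9.png

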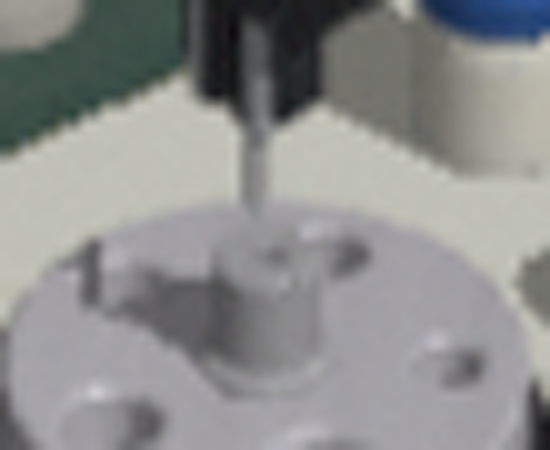

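```bash
python3 - <<'E'
from fit import *
np.set_printoptions(precision=2,suppress=True,linewidth=150)
print("tip pred",proj("scene",(.5652,-.0251,.139)),"1mm x",proj("scene",(.5662,-.0251,.139)),"1mm y",proj("scene",(.5652,-.0241,.139)))
print("stem .16",proj("scene",(.5652,-.0251,.16)))
im=cv2.imread("pics/scene9.png");g=cv2.cvtColor(im,cv2.COLOR_BGR2GRAY).astype(float)
for v in range(182,202): print(v,g[v,262:282].astype(int))
print(pp("hub_top","scene"))
h=sil("scene",(.5633,-.0264),.015,.09,.122)[:,0];print("hub edges pred",h[:,0].min(),h[:,0].max(),"top",h[:,1].min())
E
```

```text
tip pred [270.66 189.75] 1mm x [270.92 189.6 ] 1mm y [270.4  189.59]
stem .16 [270.71 183.53]
182 [192 192 190 191 191 191 155 103 110 135 115 125 167 187 191 192 191 191 158 147]
183 [190 191 191 191 191 192 192 133 108 132 167 189 190 191 191 192 191 190 190 190]
184 [191 190 190 190 191 192 190 135 112 140 184 190 190 191 190 192 192 191 191 191]
185 [192 191 191 191 191 190 190 134 132 155 186 190 189 192 192 192 191 191 191 192]
186 [191 190 191 190 191 191 192 134 133 154 185 190 191 191 192 191 191 191 190 191]
187 [190 190 190 191 190 192 191 134 133 153 184 190 190 191 191 190 191 190 191 191]
188 [189 191 191 191 191 190 190 136 135 151 186 189 190 192 190 190 191 190 191 192]
189 [190 191 190 189 185 184 185 134 135 155 179 183 186 187 189 189 190 189 191 190]
190 [185 184 178 175 170 169 169 144 137 156 166 167 170 171 176 177 180 183 182 187]
191 [166 163 162 161 158 157 157 155 142 155 158 159 159 159 163 164 164 164 164 173]
192 [160 162 161 159 159 158 155 153 151 151 152 152 156 170 176 170 167 156 158 159]
193 [160 162 161 159 158 153 151 147 149 151 149 145 146 175 172 159 156 141 141 150]
194 [161 161 162 160 151 147 147 145 146 150 138 137 142 144 144 139 130 114 110 127]
195 [160 162 160 162 138 143 149 147 137 130 114 122 141 145 150 142 129 105  94 103]
196 [160 163 161 160 128 137 148 145 145 137 129 131 144 150 152 142 119 100 104 125]
197 [138 144 142 142 106 119 140 144 145 149 148 154 144 154 146 145 124 123 135 155]
198 [ 96  96  96  97  84  91 117 134 142 146 152 161 136 148 138 150 150 156 158 160]
199 [ 93  96  97  94  84  83  90 114 124 132 142 133 138 137 137 156 161 158 158 159]
200 [ 95  98  95  97  83  87  94 107 117 124 132 137 138 139 136 157 162 158 158 159]
201 [ 97  97  96  96  84  83  93 107 118 127 131 138 139 139 136 156 162 159 159 159]
[(array([272. , 194.2]), 0.66)]
hub edges pred 264.96716 275.9308 top 191.88469
```

Emit:
play_rows:
  plan:
    - {"offset":[0,0,0],"twist":[0,0,0]}
    - {"offset":[0,0,0],"twist":[0,0,0]}
    - {"offset":[0,0,0],"twist":[0,0,0]}
    - {"offset":[0,0,0],"twist":[0,0,0]}
    - {"offset":[0,0,0],"twist":[0,0,0]}
    - {"offset":[0,0,0],"twist":[0,0,0]}

```text
t: 25.23
ee_pos: [0.5635, -0.0249, 0.1988]
eef_rot: [-0.02, 3.141, -0.0]
ft_force: [0.3, 0.9, 0.2]
grip_width: 0.0128
```

```bash
cat >> h.py <<'E'
def stem(f,r0=183,r1=189):
    g=cv2.cvtColor(snap("scene",f),cv2.COLOR_BGR2GRAY).astype(float); w=np.clip(186-g[r0:r1,264:278],0,None).sum(0)
    return (w*np.arange(264,278)).sum()/w.sum()
E
python3 - <<'E'
from h import *
np.set_printoptions(precision=4,suppress=True)
for i in range(3):
    c=stem(f"st{i}.png");s=ctrl.state();print(c,s["ee_pos"],s["joint_vel"],s["ft_force"])
E
```

```text
269.9403669724771 [ 0.5635 -0.0249  0.1988] [-0.0001 -0.0004  0.0011 -0.0009 -0.0006 -0.0024  0.0011] [ 0.401  -0.3543  0.047 ]
269.9538106235566 [ 0.5635 -0.0249  0.1988] [-0.0006  0.0019  0.0015  0.0011 -0.0004 -0.0033  0.0024] [ 0.6427 -0.1921 -0.2858]
269.9398843930636 [ 0.5635 -0.0249  0.1988] [ 0.0002 -0.0004 -0.0003  0.0003  0.0008  0.0016  0.0003] [ 0.0459 -0.8549 -0.5776]
```

```bash
python3 - <<'E'
from h import *
np.set_printoptions(linewidth=150)
for n in("scene6","scene9"):
    g=cv2.cvtColor(cv2.imread(f"pics/{n}.png"),cv2.COLOR_BGR2GRAY)
    print(n)
    for v in range(190,204): print(v,g[v,262:282])
g=cv2.cvtColor(cv2.imread("pics/scene5.png"),cv2.COLOR_BGR2GRAY)
g7=cv2.cvtColor(cv2.imread("pics/scene7.png"),cv2.COLOR_BGR2GRAY)
for v in range(239,254): print(v,g7[v,255:272])
print(proj("scene",(.4591,-.107,.066)),proj("scene",(.4591,-.107,.042)))
E
```

```text
scene6
190 [192 191 191 189 191 189 185 184 184 185 189 189 192 193 193 198 198 199 200 199]
191 [175 175 173 168 165 163 163 165 166 168 169 167 172 172 174 183 182 187 191 197]
192 [169 169 167 167 164 163 162 161 163 165 166 167 175 178 177 173 166 167 171 180]
193 [168 168 166 161 162 159 156 155 155 157 159 165 188 184 177 167 159 161 166 167]
194 [171 166 161 147 151 154 156 160 153 151 150 160 177 159 145 143 135 138 155 165]
195 [170 169 149 152 154 155 158 164 144 134 150 154 155 154 145 133 109 104 133 161]
196 [169 165 151 148 153 153 147 146 116 120 145 154 155 149 145 127 104  96 124 160]
197 [169 168 142 130 149 152 138 149 138 148 152 159 158 148 136 115 112 122 150 165]
198 [149 148 122 106 133 147 150 156 159 159 162 150 152 153 138 138 146 163 167 167]
199 [102 102  94  88 102 130 136 151 150 166 165 127 135 154 168 169 165 168 167 170]
200 [101 101  94  89  94 107 120 128 115 137 146 145 142 153 167 168 167 166 166 168]
201 [103 100  94  90  94 106 121 130 134 142 145 145 140 154 168 168 167 167 166 170]
202 [101  98  92  87  94 107 118 131 138 139 146 147 142 153 
[... 1787 characters left out ...]
105  93  48  29  38  44  33 108 119 120 120 122 134]
246 [ 88  76  77  76  75  65  36  28  28  36  36 108 121 121 121 120 121]
247 [101  81  74  74  75  66  34  31  29  42  37 109 121 119 122 120 120]
248 [122 100  96  82  76  68  40  27  35  35  33 115 123 123 122 123 120]
249 [123 121 122 101  96  93  53  25  32  41  35 131 127 123 124 124 122]
250 [122 122 122 123 122 122  77  41  35  55  76 138 129 123 124 121 123]
251 [123 123 123 122 122 125 109  94  91  99 122 128 123 122 122 120 122]
252 [123 122 123 121 122 122 126 129 133 133 130 124 122 122 123 122 121]
253 [118 123 122 123 122 122 123 122 123 123 123 123 121 121 121 123 122]
[263.60611604 242.69705769] [263.61657837 249.38198837]
```

```bash
python3 - <<'E'
from fit import *
a=cv2.cvtColor(cv2.imread("pics/scene6.png"),cv2.COLOR_BGR2GRAY).astype(np.float32)
for n in("scene8","scene9","st2"):
    b=cv2.cvtColor(cv2.imread(f"pics/{n}.png"),cv2.COLOR_BGR2GRAY).astype(np.float32)
    for nm,(r0,r1,c0,c1) in {"tray":(200,290,350,440),"console":(215,262,205,265),"wheelfront":(205,222,250,305),"roll":(180,212,298,330)}.items():
        print(n,nm,cv2.phaseCorrelate(a[r0:r1,c0:c1],b[r0:r1,c0:c1]))
    print(edgefit("scene",b,(.5635,-.0275),.074,.060,.086), edgefit("scene",b,(.5635,-.0275),.084,.042,.06))
print(edgefit("scene",a,(.5635,-.0275),.074,.060,.086), edgefit("scene",a,(.5635,-.0275),.084,.042,.06))
cv2.imwrite("pics/v10.png",cv2.resize(cv2.imread("pics/st2.png")[165:250,215:330],None,fx=6,fy=6,interpolation=cv2.INTER_CUBIC))
E
```

```text
scene8 tray ((-0.017205994422333504, 0.024032652594151216), 0.9881356454189912)
scene8 console ((0.1500615885227674, -0.030978155283115427), 0.7361099104086558)
scene8 wheelfront ((0.35611793278640036, 0.15692412961197455), 0.8885244841928835)
scene8 roll ((-0.26562169591706564, 0.34097934503331295), 0.13845002627931535)
(array([ 0.561 , -0.0305]), (np.float32(39.758083), -5, -6)) (array([ 0.5645, -0.026 ]), (np.float32(53.67174), 2, 3))
scene9 tray ((0.034755115236194456, 0.017935575284411698), 0.9828416949142644)
scene9 console ((0.14572185919492853, -0.014136102999572131), 0.7322755148013432)
scene9 wheelfront ((0.3714253177168203, 0.20096074778158446), 0.888060971101125)
scene9 roll ((-0.37705667465166215, 0.16304197042292579), 0.14404772222042084)
(array([ 0.561 , -0.0305]), (np.float32(40.134026), -5, -6)) (array([ 0.5645, -0.026 ]), (np.float32(54.130062), 2, 3))
st2 tray ((0.001846367530554005, 0.014165266111454855), 0.9863511478753737)
st2 console ((0.1318325212773246, -0.040661244383294104), 0.7368331435653899)
st2 wheelfront ((0.36297195747957645, 0.17819068290746998), 0.8878781433458681)
st2 roll ((-0.22012823309479046, -0.0744951593357257), 0.1430812270846218)
(array([ 0.561 , -0.0305]), (np.float32(39.97621), -5, -6)) (array([ 0.5645, -0.026 ]), (np.float32(54.08407), 2, 3))
(array([ 0.5585, -0.029 ]), (np.float32(42.71358), -10, -3)) (array([ 0.564, -0.026]), (np.float32(50.016617), 1, 3))
```

View pics/v10.png

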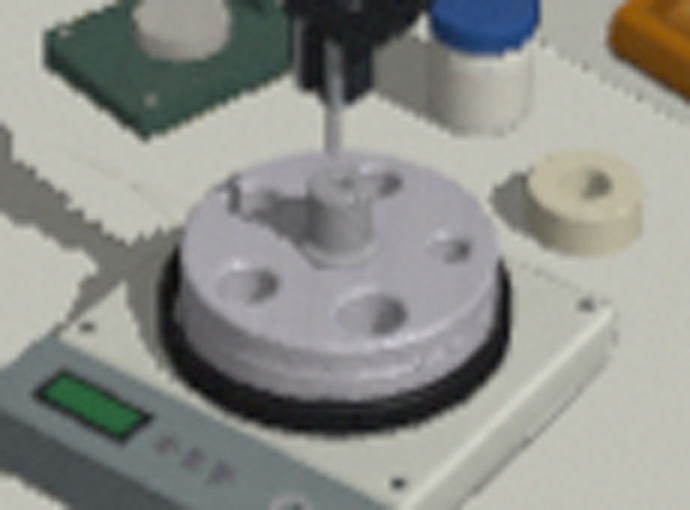

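Emit:
play_rows:
  plan:
    - {"offset":[-0.008,-0.041,0.1],"twist":[0,0,0]}
    - {"offset":[-0.008,-0.041,0.13],"twist":[0,0,0]}
    - {"offset":[-0.008,-0.041,0.13],"twist":[0,0,0]}
    - {"offset":[-0.008,-0.041,0.13],"twist":[0,0,0]}
    - {"offset":[-0.008,-0.041,0.13],"twist":[0,0,0]}
    - {"offset":[-0.008,-0.041,0.13],"twist":[0,0,0]}

```text
t: 25.88
ee_pos: [0.5645, -0.029, 0.1859]
eef_rot: [-0.02, 3.141, 0.0]
ft_force: [0.5, 0.3, 0.8]
grip_width: 0.0129
```

```bash
python3 - <<'E'
from h import *
c=stem("st5.png");s=ctrl.state();print(c,s["ee_pos"],s["ft_force"])
g=cv2.cvtColor(cv2.imread("pics/st5.png"),cv2.COLOR_BGR2GRAY)
for v in range(184,198): print(v,g[v,262:282])
E
```

```text
271.96812834224596 [ 0.56450622 -0.02895546  0.18594194] [ 0.00817846 -0.33531534 -0.24216777]
184 [191 191 193 177 138 105 118  65  51  86 133  74  38  42  38  71 154 187
 192 192]
185 [191 192 191 193 192 172 188 112  59  94 133  77  34  44 108 141 185 192
 192 192]
186 [192 193 192 192 191 191 192 155 108  99 134  86 100 125 173 190 193 192
 191 191]
187 [192 192 190 193 191 193 192 191 149 110 139 137 169 189 191 191 192 191
 191 190]
188 [192 192 192 191 193 192 190 191 149 113 146 185 192 192 191 192 192 191
 191 192]
189 [193 192 191 188 187 185 185 186 142 130 147 179 186 185 187 189 191 192
 192 192]
190 [184 182 179 175 171 171 169 166 129 128 145 163 171 173 175 177 182 184
 183 188]
191 [169 165 162 160 159 156 157 156 129 128 145 158 162 162 166 164 164 164
 164 173]
192 [162 165 163 161 160 153 155 155 126 129 143 152 158 171 177 172 168 158
 157 159]
193 [161 164 162 160 158 134 134 131 121 129 139 145 147 177 173 160 157 142
 143 152]
194 [163 164 163 161 151 122 115  93 111 127 127 136 144 147 144 142 132 114
 109 129]
195 [162 162 161 159 138 145 149 121 112 123 106 121 143 148 151 142 128 105
  93 103]
196 [161 163 162 161 129 139 148 146 146 139 129 132 144 151 152 142 120 101
 104 126]
197 [142 145 143 141 107 119 141 145 147 149 150 156 142 155 146 143 126 122
 138 156]
```

Emit:
play_rows:
  plan:
    - {"offset":[0,0,0.02],"twist":[0,0,0]}
    - {"offset":[0,0,0.03],"twist":[0,0,0]}
    - {"offset":[0,0,0.03],"twist":[0,0,0]}
    - {"offset":[0,0,0.03],"twist":[0,0,0]}

```text
t: 26.27
ee_pos: [0.5643, -0.029, 0.1827]
eef_rot: [0.02, -3.141, -0.0]
ft_force: [0.1, 0.3, -0.6]
grip_width: 0.0127
```

Emit:
play_rows:
  plan:
    - {"offset":[0,0,0.01],"twist":[0,0,0]}
    - {"offset":[0,0,0.02],"twist":[0,0,0]}
    - {"offset":[0,0,0.02],"twist":[0,0,0]}
    - {"offset":[0,0,0.02],"twist":[0,0,0]}

```text
t: 26.6
ee_pos: [0.5644, -0.029, 0.1809]
eef_rot: [-0.02, 3.141, 0.0]
ft_force: [0.4, 0.5, -0.5]
grip_width: 0.0129
```

Emit:
play_rows:
  plan:
    - {"offset":[0,0,0.01],"twist":[0,0,0]}
    - {"offset":[0,0,0.01],"twist":[0,0,0]}
    - {"offset":[0,0,0.01],"twist":[0,0,0]}

```text
t: 26.85
ee_pos: [0.5647, -0.029, 0.1804]
eef_rot: [-0.02, 3.141, 0.0]
ft_force: [-1.0, 0.3, 3.6]
grip_width: 0.0126
```

Emit:
play_rows:
  plan:
    - {"offset":[-0.005,-0.005,0],"twist":[0,0,0]}
    - {"offset":[-0.01,-0.01,0],"twist":[0,0,0]}
    - {"offset":[-0.01,-0.01,0],"twist":[0,0,0]}

```text
t: 27.1
ee_pos: [0.5652, -0.0293, 0.1803]
eef_rot: [0.02, -3.141, -0.002]
ft_force: [-0.8, 2.1, 6.3]
grip_width: 0.0125
```

Emit:
play_rows:
  plan:
    - {"offset":[0,0,0.01],"twist":[0,0,0]}
    - {"offset":[0,0,0.01],"twist":[0,0,0]}
    - {"offset":[0,0,0.01],"twist":[0,0,0]}

```text
t: 27.35
ee_pos: [0.5655, -0.0293, 0.1799]
eef_rot: [-0.02, 3.141, 0.002]
ft_force: [-2.7, 2.0, 10.7]
grip_width: 0.0125
```

```bash
python3 - <<'E'
from h import *
im=snap("scene","s11.png")
s=ctrl.state();print(s["ee_pos"],s["ft_force"],s["ft_torque"])
a=cv2.imread("pics/scene6.png")
f=lambda i:cv2.resize(i[176:208,255:287],None,fx=12,fy=12,interpolation=cv2.INTER_CUBIC)
cv2.imwrite("pics/v11.png",np.hstack([f(cv2.imread("pics/st5.png")),f(im)]))
E
```

```text
[ 0.56549527 -0.0292471   0.17989187] [-2.1978643   1.08243891  9.56578824] [ 0.36074825  0.58493643 -0.02337101]
```

View pics/v11.png

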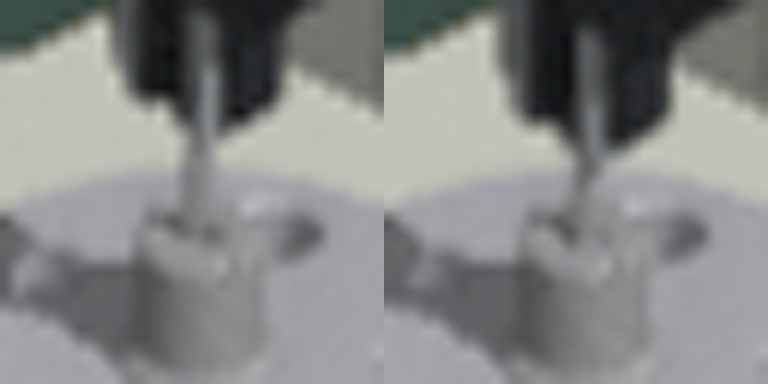

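Emit:
play_rows:
  plan:
    - {"offset":[0,0,-0.03],"twist":[0,0,0]}
    - {"offset":[-0.005,-0.005,-0.03],"twist":[0,0,0]}
    - {"offset":[-0.005,-0.005,-0.03],"twist":[0,0,0]}
    - {"offset":[-0.005,-0.005,-0.03],"twist":[0,0,0]}

```text
t: 27.73
ee_pos: [0.5657, -0.0307, 0.1814]
eef_rot: [0.019, -3.141, 0.0]
ft_force: [0.5, 0.9, 0.0]
grip_width: 0.0126
```

Emit:
play_rows:
  plan:
    - {"offset":[0,0,0.015],"twist":[0,0,0]}
    - {"offset":[0,0,0.03],"twist":[0,0,0]}
    - {"offset":[0,0,0.03],"twist":[0,0,0]}
    - {"offset":[0,0,0.03],"twist":[0,0,0]}

```text
t: 28.07
ee_pos: [0.5666, -0.0307, 0.1802]
eef_rot: [-0.019, 3.14, 0.0]
ft_force: [-2.6, 1.2, 11.5]
grip_width: 0.0129
```

```bash
python3 - <<'E'
from h import *
im=snap("scene","s12.png")
s=ctrl.state();print(s["ee_pos"],s["ft_force"],s["ft_torque"])
g=cv2.cvtColor(im,cv2.COLOR_BGR2GRAY)
for v in range(186,200): print(v,g[v,262:282])
E
```

```text
[ 0.56657416 -0.03069407  0.18017093] [-2.17691194  0.94732899 11.0756848 ] [0.00323226 0.53706742 0.01487145]
186 [193 192 192 193 193 148 125 141  76  51  88 133  73  34  41  59 114 180
 191 192]
187 [190 193 193 192 192 191 191 193 124  67  93 131  78  45  85 129 182 191
 192 192]
188 [192 192 192 192 192 192 191 192 173 117  97 132 108 122 154 186 192 192
 191 193]
189 [191 191 189 189 188 186 187 183 185 146 101 134 152 180 190 190 190 194
 191 193]
190 [186 184 179 176 172 170 170 165 162 132 113 142 167 170 175 179 181 183
 184 190]
191 [168 166 163 161 158 158 157 158 159 127 130 148 159 160 162 165 165 164
 165 175]
192 [161 164 163 162 160 154 148 150 151 118 128 145 155 171 171 170 168 160
 158 160]
193 [161 163 162 161 156 146 121 127 133 109 131 139 147 177 172 161 158 144
 143 153]
194 [163 162 162 162 146 147 122 113  96  98 131 137 144 146 142 142 131 116
 109 128]
195 [163 165 162 161 140 143 147 148 110 101 135 139 145 148 148 142 130 106
  95 103]
196 [161 163 161 161 129 140 149 147 126 123 143 144 147 151 153 143 120 102
 105 123]
197 [141 145 143 143 107 120 140 146 146 149 149 156 155 158 147 143 125 123
 136 156]
198 [ 98  98  98  98  84  92 117 135 141 148 158 161 158 153 139 149 153 157
 160 160]
199 [ 96  98  96  96  84  85  90 113 124 133 150 138 136 138 138 158 163 160
 160 160]
```

```bash
python3 - <<'E'
from h import *
a=cv2.cvtColor(cv2.imread("pics/scene6.png"),cv2.COLOR_BGR2GRAY)
b=cv2.cvtColor(cv2.imread("pics/scene9.png"),cv2.COLOR_BGR2GRAY)
P=np.float32([[288.5,207.2],[276.5,195.8],[254.2,212.8],[274.8,217.8],[270.3,196],[270,200],[246,207],[296,208],[270,225],[280,224],[260,223],[243,214],[298,214]])
q,st,er=cv2.calcOpticalFlowPyrLK(a,b,P.reshape(-1,1,2),None,winSize=(9,9),maxLevel=1)
for p,x,s,e in zip(P,q[:,0],st,er): print(p,np.round(x-p,2),s,e)
A=lambda i:i[185:235,236:306]
print(cv2.findTransformECC(A(a),A(b),np.eye(2,3,dtype=np.float32),cv2.MOTION_AFFINE,(3,200,1e-6),None,3))
m=lambda i:cv2.resize(cv2.imread(f"pics/{i}.png")[180:245,230:312],None,fx=4.5,fy=4.5,interpolation=cv2.INTER_CUBIC)
cv2.imwrite("pics/v12.png",np.hstack([m("scene6"),m("scene9")]))
E
```

```text
[288.5 207.2] [ 1.4  -0.69] [1] [7.564815]
[276.5 195.8] [ 1.49 -0.75] [1] [7.1450615]
[254.2 212.8] [ 1.48 -0.37] [1] [6.2017746]
[274.8 217.8] [-0.2   1.76] [1] [23.60378]
[270.3 196. ] [ 1.76 -0.99] [1] [6.9853396]
[270. 200.] [ 2.05 -0.67] [1] [5.5621142]
[246. 207.] [ 1.75 -1.35] [1] [10.224152]
[296. 208.] [0.98 2.22] [1] [16.382715]
[270. 225.] [-36.81 -14.31] [1] [17.503471]
[280. 224.] [-15.15  -1.44] [1] [24.806713]
[260. 223.] [10.43  4.51] [1] [22.067516]
[243. 214.] [ 0.82 -2.95] [1] [15.235339]
[298. 214.] [0.43 2.24] [1] [18.78395]
(0.9255034181652377, array([[ 0.98480004, -0.04409311,  2.522896  ],
       [ 0.00777111,  1.0220828 , -0.9055967 ]], dtype=float32))
```

View pics/v12.png

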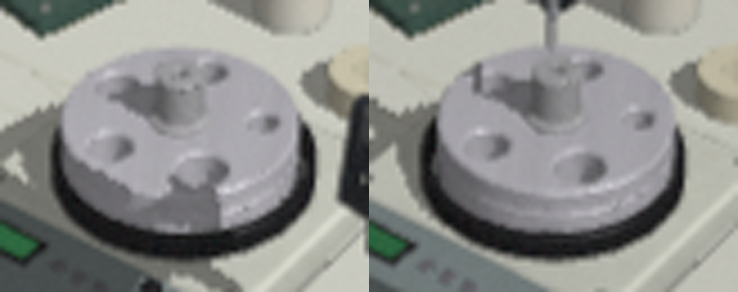

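Emit:
play_rows:
  plan:
    - {"offset":[0,0,-0.04],"twist":[0,0,0]}
    - {"offset":[0,0.03,-0.04],"twist":[0,0,0]}
    - {"offset":[0,0.03,-0.04],"twist":[0,0,0]}
    - {"offset":[0,0.03,-0.04],"twist":[0,0,0]}
    - {"offset":[0,0.03,-0.04],"twist":[0,0,0]}

```text
t: 28.53
ee_pos: [0.5656, -0.0274, 0.1824]
eef_rot: [0.02, -3.141, 0.0]
ft_force: [-0.2, -0.7, 0.6]
grip_width: 0.0128
```

Emit:
play_rows:
  plan:
    - {"offset":[0,0,0.02],"twist":[0,0,0]}
    - {"offset":[0,0,0.035],"twist":[0,0,0]}
    - {"offset":[0,0,0.035],"twist":[0,0,0]}
    - {"offset":[0,0,0.035],"twist":[0,0,0]}

```text
t: 28.87
ee_pos: [0.5657, -0.0276, 0.179]
eef_rot: [0.02, -3.141, 0.0]
ft_force: [-0.6, -0.3, 0.8]
grip_width: 0.0128
```

```bash
python3 - <<'E'
from h import *
im=snap("scene","s13.png")
s=ctrl.state();print(s["ee_pos"],s["ft_force"],s["ft_torque"])
g=cv2.cvtColor(im,cv2.COLOR_BGR2GRAY)
for v in range(189,199): print(v,g[v,262:282])
E
```

```text
[ 0.5657421  -0.02757235  0.17913396] [0.09514026 0.21130818 0.18362136] [ 0.01203945  0.00831717 -0.01867903]
189 [193 192 189 189 188 187 186 184 137 105 135 164 183 187 190 190 192 192
 191 191]
190 [186 183 178 175 171 170 168 165 132 112 140 164 172 171 175 178 183 184
 183 189]
191 [167 165 163 161 161 158 158 156 129 131 143 158 163 161 166 165 164 166
 166 174]
192 [161 162 163 161 161 153 155 155 126 131 141 152 157 171 176 172 170 158
 157 160]
193 [161 162 160 161 159 135 134 133 115 128 140 144 148 175 172 160 157 143
 144 153]
194 [161 162 164 162 151 122 114  98  97 127 137 137 145 146 144 142 131 114
 109 128]
195 [162 162 162 162 140 145 149 127 101 130 128 126 142 145 150 142 128 105
  94 101]
196 [161 162 161 159 129 139 149 147 126 140 136 133 143 150 154 144 121 101
 107 125]
197 [140 145 142 142 106 122 140 145 147 149 150 156 155 159 146 143 126 123
 137 156]
198 [ 98  97  97  95  84  90 118 135 141 146 153 159 158 153 138 151 154 158
 160 160]
```

Emit:
play_rows:
  plan:
    - {"offset":[0,0,0.01],"twist":[0,0,0]}
    - {"offset":[0,0,0.02],"twist":[0,0,0]}
    - {"offset":[0,0,0.02],"twist":[0,0,0]}

```text
t: 29.17
ee_pos: [0.5657, -0.0275, 0.1772]
eef_rot: [0.02, -3.141, -0.0]
ft_force: [-0.5, 1.1, -0.9]
grip_width: 0.0127
```

Emit:
play_rows:
  plan:
    - {"offset":[0,0,0.01],"twist":[0,0,0]}
    - {"offset":[0,0,0.02],"twist":[0,0,0]}
    - {"offset":[0,0,0.02],"twist":[0,0,0]}

```text
t: 29.42
ee_pos: [0.5657, -0.0275, 0.1751]
eef_rot: [0.02, -3.141, 0.0]
ft_force: [-0.2, -0.2, -0.6]
grip_width: 0.0126
```

In the bore. Continue down to the head.

Emit:
play_rows:
  plan:
    - {"offset":[0,0,0.03],"twist":[0,0,0]}
    - {"offset":[0,0,0.06],"twist":[0,0,0]}
    - {"offset":[0,0,0.08],"twist":[0,0,0]}
    - {"offset":[0,0,0.08],"twist":[0,0,0]}

```text
t: 29.75
ee_pos: [0.5655, -0.0275, 0.1667]
eef_rot: [0.02, -3.14, 0.0]
ft_force: [-0.2, 0.3, -0.4]
grip_width: 0.0127
```

Emit:
play_rows:
  plan:
    - {"offset":[0,0,0.03],"twist":[0,0,0]}
    - {"offset":[0,0,0.06],"twist":[0,0,0]}
    - {"offset":[0,0,0.1],"twist":[0,0,0]}
    - {"offset":[0,0,0.1],"twist":[0,0,0]}

```text
t: 30.08
ee_pos: [0.5654, -0.0275, 0.1565]
eef_rot: [0.02, -3.14, 0.0]
ft_force: [0.4, -0.6, -0.4]
grip_width: 0.0126
```

Emit:
play_rows:
  plan:
    - {"offset":[0,0,0.02],"twist":[0,0,0]}
    - {"offset":[0,0,0.04],"twist":[0,0,0]}
    - {"offset":[0,0,0.04],"twist":[0,0,0]}

```text
t: 30.33
ee_pos: [0.5656, -0.0275, 0.1529]
eef_rot: [0.02, -3.141, 0.0]
ft_force: [0.4, 0.4, -0.0]
grip_width: 0.0127
```

Emit:
play_rows:
  plan:
    - {"offset":[0,0,0.01],"twist":[0,0,0]}
    - {"offset":[0,0,0.02],"twist":[0,0,0]}
    - {"offset":[0,0,0.02],"twist":[0,0,0]}

```text
t: 30.58
ee_pos: [0.5658, -0.0275, 0.1512]
eef_rot: [0.02, -3.141, -0.0]
ft_force: [-0.3, -1.1, -0.6]
grip_width: 0.0129
```

Emit:
play_rows:
  plan:
    - {"offset":[0,0,0.01],"twist":[0,0,0]}
    - {"offset":[0,0,0.015],"twist":[0,0,0]}
    - {"offset":[0,0,0.015],"twist":[0,0,0]}

```text
t: 30.83
ee_pos: [0.5659, -0.0275, 0.1499]
eef_rot: [-0.02, 3.141, -0.0]
ft_force: [-0.6, 0.1, -0.9]
grip_width: 0.013
```

Emit:
play_rows:
  plan:
    - {"offset":[0,0,0],"twist":[0,0,0]}
    - {"offset":[0,0,0],"twist":[0,0,0]}
    - {"offset":[0,0,0],"twist":[0,0,0]}
    - {"offset":[0,0,0],"twist":[0,0,0]}
    - {"offset":[0,0,0],"twist":[0,0,0]}
    - {"offset":[0,0,-0.3],"twist":[0,0,0]}
    - {"offset":[0,0,-0.7],"twist":[0,0,0]}
    - {"offset":[0,0,-0.8],"twist":[0,0,0]}
    - {"offset":[0,0,-0.8],"twist":[0,0,0]}
  jaw: 150

```text
t: 31.58
ee_pos: [0.5684, -0.0277, 0.2334]
eef_rot: [-0.02, 3.134, 0.0]
ft_force: [1.1, -0.7, -0.8]
grip_width: 0.035
```

Emit:
play_rows:
  plan:
    - {"offset":[0.3,0.3,0],"twist":[0,0,0]}
    - {"offset":[0.6,0.6,0],"twist":[0,0,0]}
    - {"offset":[0.9,0.9,0],"twist":[0,0,0]}
    - {"offset":[1,1,0],"twist":[0,0,0]}
    - {"offset":[1,1,0],"twist":[0,0,0]}

```text
t: 32.0
ee_pos: [0.4596, 0.0743, 0.2284]
eef_rot: [0.031, -3.135, -0.001]
ft_force: [-0.4, -0.1, -1.1]
grip_width: 0.0356
```

Emit:
play_rows:
  plan:
    - {"offset":[0,0.4,0],"twist":[0,0,0]}
    - {"offset":[0,0.8,0],"twist":[0,0,0]}
    - {"offset":[0,1,0],"twist":[0,0,0]}
    - {"offset":[0,1,0],"twist":[0,0,0]}
    - {"offset":[0,1,0],"twist":[0,0,0]}

```text
t: 32.42
ee_pos: [0.4636, 0.1719, 0.2291]
eef_rot: [0.024, -3.141, 0.001]
ft_force: [-0.3, -0.9, -0.2]
grip_width: 0.0348
```

```bash
python3 - <<'E'
from fit import *
I={n:snap(n,n+"14.png") for n in("scene","top")}
for l in("pin","well_28","vial_16","vial_24a"): print(l,pp(l,"top"),pp(l,"scene"))
print(proj("scene",(.5675,-.0275,.146)),proj("top",(.5675,-.0275,.146)))
cv2.imwrite("pics/v14.png",cv2.resize(np.hstack([I["scene"][150:250,205:335],I["top"][175:275,205:335]]),None,fx=3,fy=3,interpolation=cv2.INTER_CUBIC))
s=ctrl.state();print(s["ee_pos"],s["joint_positions"])
E
```

```text
pin [(array([275. , 216.2]), 0.55)] [(array([270.9, 203.5]), 0.59), (array([163.9, 198.6]), 0.48)]
well_28 [(array([288.1, 202.7]), 0.81), (array([288.8, 225.3]), 0.8), (array([267.6, 199.3]), 0.79)] [(array([291. , 207.2]), 0.82), (array([274.7, 194.1]), 0.67), (array([276.5, 220.9]), 0.57)]
vial_16 [(array([155.9, 264.3]), 0.62), (array([165.3, 264.3]), 0.5)] [(array([154.8, 193.3]), 0.62), (array([180.1, 207. ]), 0.59), (array([163.7, 197.8]), 0.43)]
vial_24a [] [(array([173.5, 202.9]), 0.69)]
[271.90144758 187.71890345] [273.39484681 211.65866558]
[0.46337502 0.17066764 0.22986206] [-0.5396668   0.34329415  0.12010573  2.14951009 -0.06634569  0.65209404
  1.20878562]
```

View pics/v14.png

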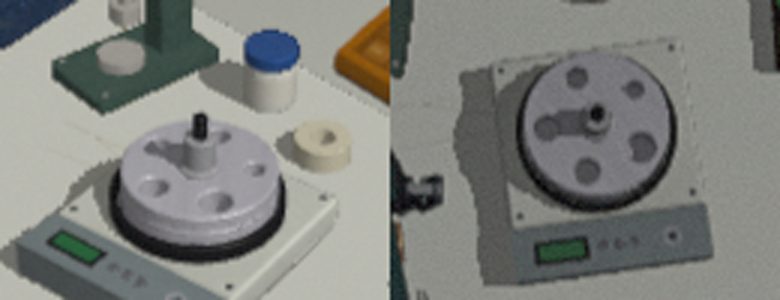

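```bash
python3 - <<'E'
from fit import *
np.set_printoptions(precision=4,suppress=True)
T=lambda a:((a[0]-390)/3+205-.33,a[1]/3+175-.33); S=lambda a:(a[0]/3+205-.33,a[1]/3+150-.33)
print("pin top",tri(S((201,118)),T((597,112)))[0])
W={0:((635,90),(255,172)),4:((642,147),(217,202)),3:((587,171),(152,187)),1:((577,77),(222,138)),2:((546,127),None)}
for i,(a,b) in sorted(W.items()):
    print(i,atz("top",T(a),.086)[:2],tri(S(b),T(a))[0] if b else "")
gt,gs=[cv2.cvtColor(cv2.imread(f"pics/{n}14.png"),cv2.COLOR_BGR2GRAY) for n in("top","scene")]
print("top wheel",edgefit("top",gt,(.566,-.0275),.074,.086,.086),"rim",edgefit("top",gt,(.565,-.0275),.084,.06,.06),edgefit("top",gt,(.565,-.0275),.074,.06,.086))
def cen(g,c,r=4):
    u0,v0=int(round(c[0]))-r,int(round(c[1]))-r; w=g[v0:v0+2*r+1,u0:u0+2*r+1].astype(float)
    w=np.percentile(w,70)-w; w[w<.4*w.max()]=0; yy,xx=np.mgrid[0:2*r+1,0:2*r+1]; return np.array([u0+(w*xx).sum()/w.sum(),v0+(w*yy).sum()/w.sum()])
c=[];
for i in range(5):
    p=atz("top",cen(gt,T(W[i][0])),.086)[:2];c.append(p)
c=np.array(c);m=c.mean(0);print(c,m,[ (np.degrees(np.arctan2(*(p-m)[::-1]))-72*i)%360-360 for i,p in enumerate(c)],np.linalg.norm(c-m,axis=1))
E
```

```text
pin top [ 0.5668 -0.028   0.1424]
0 [ 0.6024 -0.0669] [ 0.602  -0.066   0.0821]
1 [ 0.6147 -0.0077] [ 0.6155 -0.0076  0.0819]
2 [0.5623 0.0225] 
3 [ 0.5182 -0.0197] [ 0.5165 -0.0184  0.0851]
4 [ 0.5437 -0.0747] [ 0.543  -0.0741  0.0849]
top wheel (array([ 0.565, -0.028]), (np.float32(38.457325), -2, -1)) rim (array([ 0.565, -0.028]), (np.float32(40.450024), 0, -1)) (array([ 0.5705, -0.029 ]), (np.float32(37.30906), 11, -3))
[[ 0.6036 -0.066 ]
 [ 0.6147 -0.0076]
 [ 0.5672  0.017 ]
 [ 0.5198 -0.0208]
 [ 0.5516 -0.0769]] [ 0.5714 -0.0308] [np.float64(-47.460868637924875), np.float64(-43.765874103468434), np.float64(-48.94678941965424), np.float64(-47.06605599821887), np.float64(-41.234344945769124)] [0.0477 0.0492 0.0481 0.0525 0.0502]
```

```bash
python3 - <<'E'
from fit import *
np.set_printoptions(precision=4,suppress=True)
V={"20":((.4247,.3355),.0085),"28":((.4298,.298),.0125),"24x":((.4402,.2645),.0105),"16":((.4423,.2292),.0065),"24y":((.4502,.1940),.0105)}
for k,(c,r) in V.items():
    o=[]
    for n in("top","scene"):
        g=cv2.cvtColor(cv2.imread(f"pics/{n}0.png"),cv2.COLOR_BGR2GRAY)
        sat=cv2.cvtColor(cv2.imread(f"pics/{n}0.png"),cv2.COLOR_BGR2HSV)[:,:,1]
        o.append(edgefit(n,g,c,r,.045,.058)[0]); o.append(edgefit(n,g,c,r,.058,.058)[0])
    print(k,np.array(o).ravel(), proj("scene",(*c,.058)))
t=cv2.imread("pics/top0.png")[238:278,140:220];s=cv2.imread("pics/scene0.png")[170:220,140:220]
cv2.imwrite("pics/v15.png",np.vstack([cv2.resize(t,None,fx=6,fy=6,interpolation=cv2.INTER_CUBIC),cv2.resize(s,None,fx=6,fy=6,interpolation=cv2.INTER_CUBIC)]))
E
```

```text
20 [0.4252 0.335  0.4242 0.3335 0.4212 0.3375 0.4167 0.3275] [154.1506 179.0217]
28 [0.4303 0.2995 0.4298 0.2975 0.4303 0.3005 0.4228 0.29  ] [162.8469 183.597 ]
24x [0.4397 0.263  0.4392 0.263  0.4342 0.2565 0.4347 0.262 ] [172.3796 186.9522]
16 [0.4423 0.2282 0.4418 0.2277 0.4423 0.2267 0.4363 0.2212] [180.1708 191.8082]
24y [0.4522 0.194  0.4507 0.193  0.4507 0.202  0.4427 0.2015] [189.7082 195.9144]
```

View pics/v15.png

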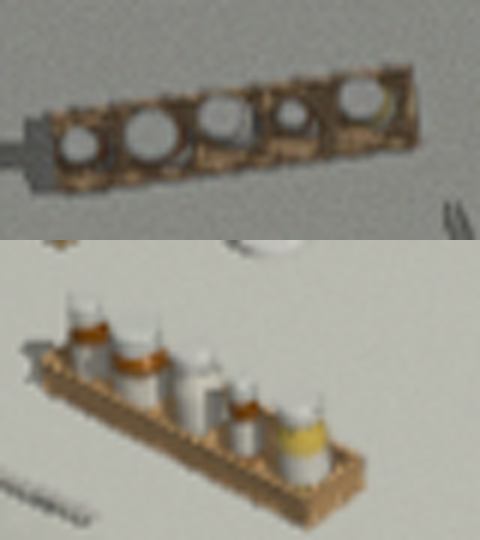

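```bash
python3 - <<'E'
from fit import *
np.set_printoptions(precision=4,suppress=True)
for k,a,b in [("20",(80,147),(84,58)),("28",(150,135),(136,86)),("24x",(223,118),(200,117)),("16",(292,115),(243,143)),("24y",(360,98),(302,160))]:
    p=(140+a[0]/6-.42,238+a[1]/6-.42);q=(140+b[0]/6-.42,170+b[1]/6-.42)
    print(k,atz("top",p,.058)[:2],tri(q,p)[0],atz("scene",q,.058)[:2])
for i,n in enumerate("16 20 24a 24b 28".split()):
    a=np.radians(-47.1+72*i); print(n,np.round([.5677+.051*np.cos(a),-.0274+.051*np.sin(a)],4))
move((.4500,.1925,.12),np.radians(10))
E
```

```text
20 [0.4229 0.3332] [0.4221 0.3331 0.0598] [0.4228 0.3357]
28 [0.4296 0.2984] [0.4291 0.2991 0.0567] [0.4276 0.2979]
24x [0.4389 0.2622] [0.4399 0.2634 0.0508] [0.435  0.2549]
16 [0.441  0.2275] [0.4413 0.2286 0.053 ] [0.4374 0.2231]
24y [0.4503 0.1937] [0.4505 0.1938 0.0567] [0.4496 0.1923]
16 [ 0.6024 -0.0648]
20 [ 0.614  -0.0059]
24a [0.5616 0.0232]
24b [ 0.5177 -0.0176]
28 [ 0.5429 -0.072 ]
off [0.131 0.22  1.099] twist [-0.     0.     0.896]
off [0.131 0.22  1.099] twist [-0.    -0.    -1.104]
q [-0.54  0.34  0.12  2.15 -0.07  0.65  1.21] p [0.4634 0.1707 0.2299] t 32.9
```

Emit:
play_rows:
  plan:
    - {"offset":[0.13,0.22,0.5],"twist":[0,0,0.896]}
    - {"offset":[0.13,0.22,0.9],"twist":[0,0,0.896]}
    - {"offset":[0.13,0.22,0.9],"twist":[0,0,0.896]}
    - {"offset":[0.13,0.22,0.9],"twist":[0,0,0.896]}
    - {"offset":[0.13,0.22,0.9],"twist":[0,0,0.896]}
    - {"offset":[0.13,0.22,0.9],"twist":[0,0,0.896]}
    - {"offset":[0.13,0.22,0.9],"twist":[0,0,0.896]}
    - {"offset":[0.13,0.22,0.9],"twist":[0,0,0.896]}
    - {"offset":[0.13,0.22,0.9],"twist":[0,0,0.896]}
    - {"offset":[0.13,0.22,0.9],"twist":[0,0,0.896]}
    - {"offset":[0.13,0.22,0.9],"twist":[0,0,0.896]}
    - {"offset":[0.13,0.22,0.9],"twist":[0,0,0.896]}
  jaw: 115

```text
t: 33.92
ee_pos: [0.4502, 0.1933, 0.1398]
eef_rot: [2.021, 2.405, 0.0]
ft_force: [-0.1, -0.1, -0.3]
grip_width: 0.0464
```

Emit:
play_rows:
  plan:
    - {"offset":[0,0,0],"twist":[0,0,0]}
    - {"offset":[0,0,0],"twist":[0,0,0]}
    - {"offset":[0,0,0],"twist":[0,0,0]}
    - {"offset":[0,0,0],"twist":[0,0,0]}

```text
t: 34.25
ee_pos: [0.4501, 0.193, 0.1399]
eef_rot: [-2.016, -2.409, -0.0]
ft_force: [0.0, 0.1, -0.4]
grip_width: 0.0466
```

```bash
python3 - <<'E'
from h import *
move((.4502,.1938,.056),np.radians(10))
E
```

```text
off [0.007 0.003 0.839] twist [ 0.    -0.     0.002]
off [0.007 0.003 0.839] twist [ 0.     0.    -1.998]
q [-0.84  0.53  0.46  2.23 -0.52  0.47  0.21] p [0.4501 0.193  0.1399] t 34.2
```

Emit:
play_rows:
  plan:
    - {"offset":[0.007,0,0.3],"twist":[0,0,0]}
    - {"offset":[0.007,0,0.6],"twist":[0,0,0]}
    - {"offset":[0.007,0,0.84],"twist":[0,0,0]}
    - {"offset":[0.007,0,0.84],"twist":[0,0,0]}
    - {"offset":[0.007,0,0.84],"twist":[0,0,0]}
    - {"offset":[0.007,0,0.84],"twist":[0,0,0]}

```text
t: 34.75
ee_pos: [0.4505, 0.1936, 0.0566]
eef_rot: [2.018, 2.408, 0.001]
ft_force: [1.0, -0.9, 0.2]
grip_width: 0.0468
```

Emit:
play_rows:
  plan:
    - {"offset":[0,0,0],"twist":[0,0,0]}
    - {"offset":[0,0,0],"twist":[0,0,0]}
    - {"offset":[0,0,0],"twist":[0,0,0]}
    - {"offset":[0,0,0],"twist":[0,0,0]}
    - {"offset":[0,0,0],"twist":[0,0,0]}
    - {"offset":[0,0,0],"twist":[0,0,0]}
  jaw: 255
  grip_force: 25

```text
t: 35.25
ee_pos: [0.4509, 0.1941, 0.0571]
eef_rot: [2.017, 2.407, 0.004]
ft_force: [0.6, -0.9, 8.1]
grip_width: 0.0222
```

Emit:
play_rows:
  plan:
    - {"offset":[0,0,-0.2],"twist":[0,0,0]}
    - {"offset":[0,0,-0.5],"twist":[0,0,0]}
    - {"offset":[0,0,-0.8],"twist":[0,0,0]}
    - {"offset":[0,0,-1],"twist":[0,0,0]}
    - {"offset":[0,0,-1],"twist":[0,0,0]}
    - {"offset":[0,0,-1],"twist":[0,0,0]}

```text
t: 35.75
ee_pos: [0.4504, 0.1944, 0.1571]
eef_rot: [2.016, 2.408, 0.005]
ft_force: [-0.7, 0.5, -2.0]
grip_width: 0.0223
```

```bash
python3 - <<'E'
from h import *
snap("scene","s16.png");s=ctrl.state();print(s["ft_force"],s["grip_width"])
move((.5616,.0232,.150),np.radians(10))
E
```

```text
[ 0.33629079  0.74942467 -0.39589023] 0.02256513447716156
off [-1.88   0.802  0.06 ] twist [ 0.    -0.     0.002]
off [-1.88   0.802  0.06 ] twist [ 1.000e-03  1.000e-03 -1.998e+00]
q [-0.87  0.51  0.5   2.23 -0.5   0.51  0.2 ] p [0.4496 0.1941 0.1561] t 35.8
```

Emit:
play_rows:
  plan:
    - {"offset":[-0.3,0.13,0],"twist":[0,0,0]}
    - {"offset":[-0.6,0.26,0],"twist":[0,0,0]}
    - {"offset":[-0.9,0.39,0],"twist":[0,0,0]}
    - {"offset":[-0.94,0.4,0],"twist":[0,0,0]}

```text
t: 36.13
ee_pos: [0.5089, 0.1023, 0.1554]
eef_rot: [2.024, 2.396, -0.001]
ft_force: [0.2, -0.7, -0.4]
grip_width: 0.0224
```

Emit:
play_rows:
  plan:
    - {"offset":[-0.3,0.13,0],"twist":[0,0,0]}
    - {"offset":[-0.6,0.26,0],"twist":[0,0,0]}
    - {"offset":[-0.9,0.39,0],"twist":[0,0,0]}
    - {"offset":[-0.94,0.4,0],"twist":[0,0,0]}
    - {"offset":[-0.94,0.4,0],"twist":[0,0,0]}
    - {"offset":[-0.94,0.4,0],"twist":[0,0,0]}
    - {"offset":[-0.94,0.4,0],"twist":[0,0,0]}
    - {"offset":[-0.94,0.4,0],"twist":[0,0,0]}

```text
t: 36.8
ee_pos: [0.5603, 0.0246, 0.1551]
eef_rot: [-2.013, -2.409, 0.001]
ft_force: [-0.2, -0.4, -0.8]
grip_width: 0.0224
```

```bash
python3 - <<'E'
from h import *
snap("scene","s17.png")
move((.5616,.0232,.144),np.radians(10))
E
```

```text
off [-0.014  0.008  0.113] twist [-0.001 -0.001  0.003]
off [-0.014  0.008  0.113] twist [ 1.000e-03 -1.000e-03 -1.997e+00]
q [-0.46  0.58  0.48  2.07 -0.46  0.6   0.51] p [0.5606 0.0245 0.1553] t 36.9
```

Emit:
play_rows:
  plan:
    - {"offset":[-0.014,0.008,0.06],"twist":[0,0,0]}
    - {"offset":[-0.014,0.008,0.12],"twist":[0,0,0]}
    - {"offset":[-0.014,0.008,0.12],"twist":[0,0,0]}
    - {"offset":[-0.014,0.008,0.12],"twist":[0,0,0]}

```text
t: 37.18
ee_pos: [0.5621, 0.0216, 0.1432]
eef_rot: [-2.017, -2.408, 0.001]
ft_force: [-0.4, 0.0, -1.3]
grip_width: 0.0227
```

Emit:
play_rows:
  plan:
    - {"offset":[0,0,0.02],"twist":[0,0,0]}
    - {"offset":[0,0,0.04],"twist":[0,0,0]}
    - {"offset":[0,0,0.04],"twist":[0,0,0]}
    - {"offset":[0,0,0.04],"twist":[0,0,0]}

```text
t: 37.52
ee_pos: [0.5626, 0.0214, 0.1397]
eef_rot: [-2.018, -2.408, 0.0]
ft_force: [0.0, 0.1, -0.1]
grip_width: 0.0227
```

Emit:
play_rows:
  plan:
    - {"offset":[0,0,0.01],"twist":[0,0,0]}
    - {"offset":[0,0,0.02],"twist":[0,0,0]}
    - {"offset":[0,0,0.02],"twist":[0,0,0]}
    - {"offset":[0,0,0.02],"twist":[0,0,0]}

```text
t: 37.85
ee_pos: [0.5625, 0.0214, 0.1378]
eef_rot: [-2.017, -2.408, 0.0]
ft_force: [0.0, -0.1, 0.1]
grip_width: 0.0226
```

Emit:
play_rows:
  plan:
    - {"offset":[0.015,-0.005,0],"twist":[0,0,0]}
    - {"offset":[0.015,-0.005,0],"twist":[0,0,0]}
    - {"offset":[0.015,-0.005,0.02],"twist":[0,0,0]}
    - {"offset":[0.015,-0.005,0.02],"twist":[0,0,0]}

```text
t: 38.18
ee_pos: [0.5618, 0.0229, 0.1356]
eef_rot: [-2.017, -2.408, 0.0]
ft_force: [-0.5, 0.1, -0.6]
grip_width: 0.0225
```

Emit:
play_rows:
  plan:
    - {"offset":[0,0,0.02],"twist":[0,0,0]}
    - {"offset":[0,0,0.04],"twist":[0,0,0]}
    - {"offset":[0,0,0.04],"twist":[0,0,0]}
    - {"offset":[0,0,0.04],"twist":[0,0,0]}

```text
t: 38.52
ee_pos: [0.5618, 0.0228, 0.1316]
eef_rot: [-2.017, -2.408, 0.001]
ft_force: [1.0, -0.7, -0.8]
grip_width: 0.0228
```

Emit:
play_rows:
  plan:
    - {"offset":[0,0,0.03],"twist":[0,0,0]}
    - {"offset":[0,0,0.06],"twist":[0,0,0]}
    - {"offset":[0,0,0.08],"twist":[0,0,0]}
    - {"offset":[0,0,0.08],"twist":[0,0,0]}
    - {"offset":[0,0,0.08],"twist":[0,0,0]}

```text
t: 38.93
ee_pos: [0.5617, 0.0228, 0.1236]
eef_rot: [-2.018, -2.408, 0.0]
ft_force: [-0.1, -0.5, -0.7]
grip_width: 0.0227
```

Emit:
play_rows:
  plan:
    - {"offset":[0,0,0.03],"twist":[0,0,0]}
    - {"offset":[0,0,0.06],"twist":[0,0,0]}
    - {"offset":[0,0,0.075],"twist":[0,0,0]}
    - {"offset":[0,0,0.075],"twist":[0,0,0]}
    - {"offset":[0,0,0.075],"twist":[0,0,0]}

```text
t: 39.35
ee_pos: [0.5617, 0.0228, 0.1161]
eef_rot: [-2.017, -2.408, 0.0]
ft_force: [-0.1, 0.8, 0.2]
grip_width: 0.0224
```

Emit:
play_rows:
  plan:
    - {"offset":[0,0,0],"twist":[0,0,0]}
    - {"offset":[0,0,0],"twist":[0,0,0]}
    - {"offset":[0,0,0],"twist":[0,0,0]}
    - {"offset":[0,0,0],"twist":[0,0,0]}
    - {"offset":[0,0,-0.2],"twist":[0,0,0]}
    - {"offset":[0,0,-0.5],"twist":[0,0,0]}
    - {"offset":[0,0,-0.5],"twist":[0,0,0]}
  jaw: 145

```text
t: 39.93
ee_pos: [0.5648, 0.0222, 0.1703]
eef_rot: [2.015, 2.403, 0.008]
ft_force: [0.8, 0.4, 0.6]
grip_width: 0.0369
```

Emit:
play_rows:
  plan:
    - {"offset":[0.3,-0.1,0],"twist":[0,0,0]}
    - {"offset":[0.6,-0.2,0],"twist":[0,0,0]}
    - {"offset":[0.9,-0.26,0],"twist":[0,0,0]}
    - {"offset":[0.9,-0.26,0],"twist":[0,0,0]}

```text
t: 40.27
ee_pos: [0.5173, 0.1138, 0.1654]
eef_rot: [-2.003, -2.413, -0.0]
ft_force: [-0.1, 0.7, 0.4]
grip_width: 0.0368
```

Emit:
play_rows:
  plan:
    - {"offset":[0.3,-0.1,0],"twist":[0,0,0]}
    - {"offset":[0.6,-0.2,0],"twist":[0,0,0]}
    - {"offset":[0.9,-0.26,0],"twist":[0,0,0]}
    - {"offset":[0.9,-0.26,0],"twist":[0,0,0]}

```text
t: 40.6
ee_pos: [0.4761, 0.1977, 0.1655]
eef_rot: [-2.002, -2.415, -0.0]
ft_force: [1.0, -0.6, -0.4]
grip_width: 0.037
```

Emit:
play_rows:
  plan:
    - {"offset":[0.3,-0.1,0],"twist":[0,0,0]}
    - {"offset":[0.6,-0.2,0],"twist":[0,0,0]}
    - {"offset":[0.77,-0.26,0.3],"twist":[0,0,0]}
    - {"offset":[0.77,-0.26,0.5],"twist":[0,0,0]}
    - {"offset":[0.77,-0.26,0.5],"twist":[0,0,0]}
    - {"offset":[0.77,-0.26,0.5],"twist":[0,0,0]}
    - {"offset":[0.77,-0.26,0.5],"twist":[0,0,0]}
    - {"offset":[0.77,-0.26,0.5],"twist":[0,0,0]}
  jaw: 115

```text
t: 41.27
ee_pos: [0.4415, 0.2613, 0.1174]
eef_rot: [2.019, 2.405, 0.003]
ft_force: [0.7, -0.4, -0.0]
grip_width: 0.0468
```

```bash
python3 - <<'E'
from fit import *
im=snap("scene","s18.png");g=cv2.cvtColor(im,cv2.COLOR_BGR2GRAY)
print("24y in 24a? pred cap top",proj("scene",(.5616,.0232,.115)),pp("vial_24a","scene"),pp("pin","scene"))
move((.4395,.263,.056),np.radians(10))
E
```

```text
24y in 24a? pred cap top [257.53159967 189.66117523] [(array([176.1, 201. ]), 0.41)] [(array([271.3, 203.3]), 0.58)]
off [ 0.014 -0.014  0.613] twist [ 0.001 -0.     0.   ]
off [ 0.014 -0.014  0.613] twist [ 1.e-03  2.e-03 -2.e+00]
q [-0.94  0.59  0.44  2.2  -0.57  0.46  0.12] p [0.441  0.2618 0.1173] t 41.4
```

Emit:
play_rows:
  plan:
    - {"offset":[0.012,-0.012,0.3],"twist":[0,0,0]}
    - {"offset":[0.012,-0.012,0.5],"twist":[0,0,0]}
    - {"offset":[0.012,-0.012,0.61],"twist":[0,0,0]}
    - {"offset":[0.012,-0.012,0.61],"twist":[0,0,0]}
    - {"offset":[0.012,-0.012,0.61],"twist":[0,0,0]}
    - {"offset":[0.012,-0.012,0.61],"twist":[0,0,0]}

```text
t: 41.92
ee_pos: [0.4394, 0.2631, 0.0561]
eef_rot: [2.018, 2.407, 0.002]
ft_force: [0.3, -0.6, 0.8]
grip_width: 0.047
```

Emit:
play_rows:
  plan:
    - {"offset":[0,0,0],"twist":[0,0,0]}
    - {"offset":[0,0,0],"twist":[0,0,0]}
    - {"offset":[0,0,0],"twist":[0,0,0]}
    - {"offset":[0,0,0],"twist":[0,0,0]}
    - {"offset":[0,0,0],"twist":[0,0,0]}
    - {"offset":[0,0,0],"twist":[0,0,0]}
  jaw: 255

```text
t: 42.42
ee_pos: [0.4395, 0.2635, 0.0561]
eef_rot: [2.017, 2.407, 0.003]
ft_force: [0.1, 0.1, 6.3]
grip_width: 0.023
```

Emit:
play_rows:
  plan:
    - {"offset":[0,0,-0.2],"twist":[0,0,0]}
    - {"offset":[0,0,-0.5],"twist":[0,0,0]}
    - {"offset":[0,0,-0.8],"twist":[0,0,0]}
    - {"offset":[0,0,-1],"twist":[0,0,0]}
    - {"offset":[0,0,-1],"twist":[0,0,0]}
    - {"offset":[0,0,-1],"twist":[0,0,0]}

```text
t: 42.92
ee_pos: [0.4388, 0.2636, 0.1561]
eef_rot: [2.017, 2.409, 0.003]
ft_force: [-0.5, -0.3, -1.5]
grip_width: 0.0228
```

```bash
python3 - <<'E'
from h import *
snap("scene");s=ctrl.state();print(s["ft_force"],s["grip_width"])
move((.5177,-.0176,.155),np.radians(10)); move((.5177,-.0176,.155),np.radians(60))
E
```

```text
[ 0.00646073  0.24135971 -0.31525473] 0.02271683905513327
off [-2.906e+00  2.900e-01  1.000e-03] twist [-0.    -0.     0.001]
off [-2.906e+00  2.900e-01  1.000e-03] twist [ 0.    -0.    -1.999]
q [-1.01  0.54  0.52  2.18 -0.52  0.54  0.08] p [0.4381 0.2633 0.1552] t 43.0
off [-2.906e+00  2.900e-01  1.000e-03] twist [-0.    -0.    -0.554]
off [-2.906e+00  2.900e-01  1.000e-03] twist [-0.     0.     1.446]
q [-1.01  0.54  0.52  2.18 -0.52  0.54  0.08] p [0.4381 0.2633 0.1552] t 43.0
```

Emit:
play_rows:
  plan:
    - {"offset":[-0.3,0.03,0],"twist":[0,0,0]}
    - {"offset":[-0.6,0.06,0],"twist":[0,0,0]}
    - {"offset":[-0.9,0.09,0],"twist":[0,0,0]}
    - {"offset":[-0.97,0.097,0],"twist":[0,0,0]}

```text
t: 43.3
ee_pos: [0.4653, 0.1638, 0.1543]
eef_rot: [2.025, 2.4, -0.006]
ft_force: [-0.7, -0.3, 0.2]
grip_width: 0.0227
```

Emit:
play_rows:
  plan:
    - {"offset":[-0.3,0.03,0],"twist":[0,0,0]}
    - {"offset":[-0.6,0.06,0],"twist":[0,0,0]}
    - {"offset":[-0.9,0.09,0],"twist":[0,0,0]}
    - {"offset":[-0.97,0.097,0],"twist":[0,0,0]}

```text
t: 43.63
ee_pos: [0.4922, 0.0704, 0.1545]
eef_rot: [2.025, 2.4, -0.004]
ft_force: [-0.1, -0.7, -0.6]
grip_width: 0.0222
```

Emit:
play_rows:
  plan:
    - {"offset":[-0.3,0.03,0],"twist":[0,0,-0.554]}
    - {"offset":[-0.6,0.06,0],"twist":[0,0,-0.554]}
    - {"offset":[-0.9,0.09,0],"twist":[0,0,-0.554]}
    - {"offset":[-0.96,0.097,0],"twist":[0,0,-0.554]}
    - {"offset":[-0.96,0.097,0],"twist":[0,0,-0.554]}
    - {"offset":[-0.96,0.097,0],"twist":[0,0,-0.554]}
    - {"offset":[-0.96,0.097,0],"twist":[0,0,-0.554]}
    - {"offset":[-0.96,0.097,0],"twist":[0,0,-0.554]}
    - {"offset":[-0.96,0.097,0],"twist":[0,0,-0.554]}
    - {"offset":[-0.96,0.097,0],"twist":[0,0,-0.554]}
    - {"offset":[-0.96,0.097,0],"twist":[0,0,-0.554]}
    - {"offset":[-0.96,0.097,0],"twist":[0,0,-0.554]}

```text
t: 44.63
ee_pos: [0.518, -0.017, 0.1551]
eef_rot: [-0.815, -3.033, 0.0]
ft_force: [0.4, 0.5, -0.1]
grip_width: 0.0225
```

```bash
python3 - <<'E'
from h import *
snap("scene")
move((.5177,-.0176,.142))
E
```

```text
off [ 0.    -0.007  0.132] twist [-0. -0. -0.]
off [ 0.    -0.007  0.132] twist [-0.  0.  2.]
q [-0.22  0.5   0.22  2.16 -0.22  0.51  1.21] p [ 0.518  -0.017   0.1552] t 44.7
```

Emit:
play_rows:
  plan:
    - {"offset":[0,-0.007,0.06],"twist":[0,0,0]}
    - {"offset":[0,-0.007,0.12],"twist":[0,0,0]}
    - {"offset":[0,-0.007,0.14],"twist":[0,0,0]}
    - {"offset":[0,-0.007,0.15],"twist":[0,0,0]}
    - {"offset":[0,-0.007,0.16],"twist":[0,0,0]}
    - {"offset":[0,-0.007,0.17],"twist":[0,0,0]}

```text
t: 45.18
ee_pos: [0.5178, -0.0179, 0.1381]
eef_rot: [-0.815, -3.034, 0.0]
ft_force: [-0.0, -0.0, -0.2]
grip_width: 0.0228
```

Emit:
play_rows:
  plan:
    - {"offset":[0,0,0.01],"twist":[0,0,0]}
    - {"offset":[0,0,0.02],"twist":[0,0,0]}
    - {"offset":[0,0,0.03],"twist":[0,0,0]}
    - {"offset":[0,0,0.03],"twist":[0,0,0]}

```text
t: 45.52
ee_pos: [0.5182, -0.0181, 0.1353]
eef_rot: [0.815, 3.033, -0.0]
ft_force: [0.3, -0.9, 0.2]
grip_width: 0.0226
```

Entering. Continue to TCP ~0.1155, release, lift, and go to the 16 mm vial.

Emit:
play_rows:
  plan:
    - {"offset":[0,0,0.03],"twist":[0,0,0]}
    - {"offset":[0,0,0.06],"twist":[0,0,0]}
    - {"offset":[0,0,0.09],"twist":[0,0,0]}
    - {"offset":[0,0,0.1],"twist":[0,0,0]}
    - {"offset":[0,0,0.1],"twist":[0,0,0]}

```text
t: 45.93
ee_pos: [0.5179, -0.0181, 0.125]
eef_rot: [0.815, 3.034, -0.0]
ft_force: [1.4, -1.6, -1.1]
grip_width: 0.0224
```

Emit:
play_rows:
  plan:
    - {"offset":[0,0,0.03],"twist":[0,0,0]}
    - {"offset":[0,0,0.06],"twist":[0,0,0]}
    - {"offset":[0,0,0.095],"twist":[0,0,0]}
    - {"offset":[0,0,0.095],"twist":[0,0,0]}
    - {"offset":[0,0,0.095],"twist":[0,0,0]}

```text
t: 46.35
ee_pos: [0.518, -0.018, 0.1155]
eef_rot: [0.815, 3.034, -0.0]
ft_force: [2.1, -1.7, -2.4]
grip_width: 0.0227
```

Emit:
play_rows:
  plan:
    - {"offset":[0,0,0],"twist":[0,0,0]}
    - {"offset":[0,0,0],"twist":[0,0,0]}
    - {"offset":[0,0,0],"twist":[0,0,0]}
    - {"offset":[0,0,0],"twist":[0,0,0]}
    - {"offset":[0,0,-0.2],"twist":[0,0,0]}
    - {"offset":[0,0,-0.5],"twist":[0,0,0]}
    - {"offset":[0,0,-0.5],"twist":[0,0,0]}
  jaw: 150

```text
t: 46.93
ee_pos: [0.5201, -0.018, 0.1695]
eef_rot: [0.813, 3.028, 0.003]
ft_force: [1.5, 0.0, -0.1]
grip_width: 0.0351
```

Emit:
play_rows:
  plan:
    - {"offset":[0.25,0.23,0],"twist":[0,0,0]}
    - {"offset":[0.5,0.46,0],"twist":[0,0,0]}
    - {"offset":[0.75,0.69,0],"twist":[0,0,0]}
    - {"offset":[0.95,0.87,0],"twist":[0,0,0]}
    - {"offset":[0.95,0.87,0],"twist":[0,0,0]}

```text
t: 47.35
ee_pos: [0.4765, 0.1115, 0.1653]
eef_rot: [-0.799, -3.035, -0.003]
ft_force: [1.0, -0.4, -0.3]
grip_width: 0.0345
```

Emit:
play_rows:
  plan:
    - {"offset":[0.25,0.23,0],"twist":[0,0,0.554]}
    - {"offset":[0.5,0.46,0],"twist":[0,0,0.554]}
    - {"offset":[0.75,0.69,0],"twist":[0,0,0.554]}
    - {"offset":[0.95,0.87,0.2],"twist":[0,0,0.554]}
    - {"offset":[0.95,0.87,0.4],"twist":[0,0,0.554]}
    - {"offset":[0.95,0.87,0.4],"twist":[0,0,0.554]}
    - {"offset":[0.95,0.87,0.4],"twist":[0,0,0.554]}
    - {"offset":[0.95,0.87,0.4],"twist":[0,0,0.554]}
    - {"offset":[0.95,0.87,0.4],"twist":[0,0,0.554]}
    - {"offset":[0.95,0.87,0.4],"twist":[0,0,0.554]}
    - {"offset":[0.95,0.87,0.4],"twist":[0,0,0.554]}
    - {"offset":[0.95,0.87,0.4],"twist":[0,0,0.554]}

```text
t: 48.35
ee_pos: [0.4407, 0.2277, 0.1261]
eef_rot: [-2.017, -2.409, -0.001]
ft_force: [0.3, 0.6, -0.0]
grip_width: 0.0351
```

```bash
python3 - <<'E'
from fit import *
im=snap("scene","s19.png")
move((.4412,.228,.056),np.radians(10))
E
```

```text
off [0.001 0.005 0.701] twist [ 0.    -0.     0.001]
off [0.001 0.005 0.701] twist [ 1.000e-03  0.000e+00 -1.999e+00]
q [-0.89  0.56  0.44  2.23 -0.55  0.45  0.17] p [0.4407 0.2277 0.1261] t 48.4
```

Emit:
play_rows:
  plan:
    - {"offset":[0,0.005,0.3],"twist":[0,0,0]}
    - {"offset":[0,0.005,0.5],"twist":[0,0,0]}
    - {"offset":[0,0.005,0.7],"twist":[0,0,0]}
    - {"offset":[0,0.005,0.7],"twist":[0,0,0]}
    - {"offset":[0,0.005,0.7],"twist":[0,0,0]}
    - {"offset":[0,0.005,0.7],"twist":[0,0,0]}

```text
t: 48.9
ee_pos: [0.4415, 0.2279, 0.0565]
eef_rot: [2.018, 2.408, 0.001]
ft_force: [0.4, -0.5, -0.1]
grip_width: 0.0352
```

Emit:
play_rows:
  plan:
    - {"offset":[0,0,0],"twist":[0,0,0]}
    - {"offset":[0,0,0],"twist":[0,0,0]}
    - {"offset":[0,0,0],"twist":[0,0,0]}
    - {"offset":[0,0,0],"twist":[0,0,0]}
    - {"offset":[0,0,0],"twist":[0,0,0]}
    - {"offset":[0,0,0],"twist":[0,0,0]}
  jaw: 255

```text
t: 49.4
ee_pos: [0.4418, 0.2283, 0.0568]
eef_rot: [2.017, 2.408, 0.003]
ft_force: [-0.1, -0.9, 6.8]
grip_width: 0.0143
```

Emit:
play_rows:
  plan:
    - {"offset":[0,0,-0.2],"twist":[0,0,0]}
    - {"offset":[0,0,-0.5],"twist":[0,0,0]}
    - {"offset":[0,0,-0.8],"twist":[0,0,0]}
    - {"offset":[0,0,-1],"twist":[0,0,0]}
    - {"offset":[0,0,-1],"twist":[0,0,0]}
    - {"offset":[0,0,-1],"twist":[0,0,0]}

```text
t: 49.9
ee_pos: [0.4413, 0.2286, 0.1568]
eef_rot: [2.016, 2.408, 0.004]
ft_force: [0.1, 0.4, -1.2]
grip_width: 0.0144
```

```bash
python3 - <<'E'
from h import *
snap("scene");s=ctrl.state();print(s["ft_force"],s["grip_width"])
move((.6024,-.0648,.21),np.radians(10)); move((.6024,-.0648,.21),np.radians(43))
E
```

```text
[-0.21339336  0.19678273 -0.12230924] 0.014381758561469836
off [-3.169  1.078 -0.542] twist [ 0.    -0.     0.001]
off [-3.169  1.078 -0.542] twist [ 0.     0.    -1.999]
q [-0.95  0.52  0.51  2.21 -0.51  0.52  0.14] p [0.4406 0.2283 0.1559] t 50.0
off [-3.169  1.078 -0.542] twist [ 0.    -0.    -0.365]
off [-3.169  1.078 -0.542] twist [-0.    -0.     1.635]
q [-0.95  0.52  0.51  2.21 -0.51  0.52  0.14] p [0.4406 0.2283 0.1559] t 50.0
```

Emit:
play_rows:
  plan:
    - {"offset":[0,0,-0.3],"twist":[0,0,0]}
    - {"offset":[-0.2,0.07,-0.55],"twist":[0,0,0]}
    - {"offset":[-0.5,0.17,-0.55],"twist":[0,0,0]}
    - {"offset":[-0.8,0.27,-0.55],"twist":[0,0,0]}
    - {"offset":[-0.8,0.27,-0.55],"twist":[0,0,0]}

```text
t: 50.37
ee_pos: [0.4841, 0.1477, 0.2109]
eef_rot: [2.025, 2.396, -0.001]
ft_force: [0.6, 0.4, -1.0]
grip_width: 0.0142
```

Emit:
play_rows:
  plan:
    - {"offset":[-0.3,0.1,0],"twist":[0,0,0]}
    - {"offset":[-0.6,0.2,0],"twist":[0,0,0]}
    - {"offset":[-0.8,0.27,0],"twist":[0,0,0]}
    - {"offset":[-0.8,0.27,0],"twist":[0,0,0]}

```text
t: 50.7
ee_pos: [0.5237, 0.0746, 0.2101]
eef_rot: [2.025, 2.398, -0.003]
ft_force: [0.6, -0.9, -0.4]
grip_width: 0.0147
```

Emit:
play_rows:
  plan:
    - {"offset":[-0.3,0.1,0],"twist":[0,0,0]}
    - {"offset":[-0.6,0.2,0],"twist":[0,0,0]}
    - {"offset":[-0.8,0.27,0],"twist":[0,0,0]}
    - {"offset":[-0.8,0.27,0],"twist":[0,0,0]}

```text
t: 51.03
ee_pos: [0.5641, 0.0009, 0.2101]
eef_rot: [2.023, 2.399, -0.003]
ft_force: [-0.1, -0.2, 0.4]
grip_width: 0.0143
```

Emit:
play_rows:
  plan:
    - {"offset":[-0.3,0.1,0],"twist":[0,0,-0.365]}
    - {"offset":[-0.6,0.2,0],"twist":[0,0,-0.365]}
    - {"offset":[-0.77,0.27,0],"twist":[0,0,-0.365]}
    - {"offset":[-0.77,0.27,0],"twist":[0,0,-0.365]}
    - {"offset":[-0.77,0.27,0],"twist":[0,0,-0.365]}
    - {"offset":[-0.77,0.27,0],"twist":[0,0,-0.365]}
    - {"offset":[-0.77,0.27,0],"twist":[0,0,-0.365]}
    - {"offset":[-0.77,0.27,0],"twist":[0,0,-0.365]}
    - {"offset":[-0.77,0.27,0],"twist":[0,0,-0.365]}
    - {"offset":[-0.77,0.27,0],"twist":[0,0,-0.365]}

```text
t: 51.87
ee_pos: [0.6026, -0.0645, 0.2105]
eef_rot: [-1.254, -2.88, 0.0]
ft_force: [-0.1, -0.0, -0.4]
grip_width: 0.0142
```

```bash
python3 - <<'E'
from h import *
snap("scene")
move((.6024,-.0648,.142))
E
```

```text
off [ 0.001 -0.003  0.686] twist [-0. -0. -0.]
off [ 0.001 -0.003  0.686] twist [-0.  0.  2.]
q [-0.25  0.53  0.4   1.93 -0.3   0.74  1.07] p [ 0.6026 -0.0647  0.2106] t 51.9
```

Emit:
play_rows:
  plan:
    - {"offset":[0,0,0.3],"twist":[0,0,0]}
    - {"offset":[0,0,0.6],"twist":[0,0,0]}
    - {"offset":[0,-0.003,0.67],"twist":[0,0,0]}
    - {"offset":[0,-0.003,0.68],"twist":[0,0,0]}
    - {"offset":[0,-0.003,0.7],"twist":[0,0,0]}
    - {"offset":[0,-0.003,0.71],"twist":[0,0,0]}
    - {"offset":[0,-0.003,0.72],"twist":[0,0,0]}
    - {"offset":[0,-0.003,0.73],"twist":[0,0,0]}

```text
t: 52.58
ee_pos: [0.6033, -0.0656, 0.139]
eef_rot: [1.254, 2.878, 0.001]
ft_force: [-0.5, -0.2, 0.5]
grip_width: 0.0144
```

Emit:
play_rows:
  plan:
    - {"offset":[0,0,0.01],"twist":[0,0,0]}
    - {"offset":[0,0,0.02],"twist":[0,0,0]}
    - {"offset":[0,0,0.03],"twist":[0,0,0]}
    - {"offset":[0,0,0.03],"twist":[0,0,0]}

```text
t: 52.92
ee_pos: [0.6025, -0.0654, 0.1347]
eef_rot: [-1.254, -2.88, 0.0]
ft_force: [0.5, 0.0, 0.6]
grip_width: 0.0146
```

Emit:
play_rows:
  plan:
    - {"offset":[0,0,0.03],"twist":[0,0,0]}
    - {"offset":[0,0,0.06],"twist":[0,0,0]}
    - {"offset":[0,0,0.09],"twist":[0,0,0]}
    - {"offset":[0,0,0.1],"twist":[0,0,0]}
    - {"offset":[0,0,0.1],"twist":[0,0,0]}

```text
t: 53.33
ee_pos: [0.6023, -0.0654, 0.1243]
eef_rot: [-1.254, -2.879, 0.001]
ft_force: [0.2, -0.1, -0.2]
grip_width: 0.0141
```

Emit:
play_rows:
  plan:
    - {"offset":[0,0,0.03],"twist":[0,0,0]}
    - {"offset":[0,0,0.06],"twist":[0,0,0]}
    - {"offset":[0,0,0.09],"twist":[0,0,0]}
    - {"offset":[0,0,0.09],"twist":[0,0,0]}
    - {"offset":[0,0,0.09],"twist":[0,0,0]}

```text
t: 53.75
ee_pos: [0.6024, -0.0654, 0.1155]
eef_rot: [-1.254, -2.88, 0.0]
ft_force: [0.2, 0.2, -0.1]
grip_width: 0.0143
```

Emit:
play_rows:
  plan:
    - {"offset":[0,0,0],"twist":[0,0,0]}
    - {"offset":[0,0,0],"twist":[0,0,0]}
    - {"offset":[0,0,0],"twist":[0,0,0]}
    - {"offset":[0,0,0],"twist":[0,0,0]}
    - {"offset":[0,0,-0.2],"twist":[0,0,0]}
    - {"offset":[0,0,-0.5],"twist":[0,0,0]}
    - {"offset":[0,0,-0.9],"twist":[0,0,0]}
    - {"offset":[0,0,-0.9],"twist":[0,0,0]}
  jaw: 170

```text
t: 54.42
ee_pos: [0.607, -0.0668, 0.2125]
eef_rot: [1.251, 2.869, 0.006]
ft_force: [1.9, -0.4, 0.0]
grip_width: 0.0284
```

Emit:
play_rows:
  plan:
    - {"offset":[0.3,0.1,0],"twist":[0,0,0]}
    - {"offset":[0.6,0.2,0],"twist":[0,0,0]}
    - {"offset":[0.96,0.304,0],"twist":[0,0,0]}
    - {"offset":[0.96,0.304,0],"twist":[0,0,0]}

```text
t: 54.75
ee_pos: [0.5556, 0.0339, 0.2049]
eef_rot: [-1.237, -2.88, -0.004]
ft_force: [-0.6, 1.0, 0.0]
grip_width: 0.0289
```

Emit:
play_rows:
  plan:
    - {"offset":[0.3,0.1,0],"twist":[0,0,0]}
    - {"offset":[0.6,0.2,0],"twist":[0,0,0]}
    - {"offset":[0.96,0.304,0],"twist":[0,0,0]}
    - {"offset":[0.96,0.304,0],"twist":[0,0,0]}

```text
t: 55.08
ee_pos: [0.5124, 0.1245, 0.205]
eef_rot: [-1.236, -2.882, -0.003]
ft_force: [0.0, -0.4, -0.6]
grip_width: 0.0286
```

Emit:
play_rows:
  plan:
    - {"offset":[0.3,0.1,0],"twist":[0,0,0]}
    - {"offset":[0.6,0.2,0],"twist":[0,0,0]}
    - {"offset":[0.96,0.304,0],"twist":[0,0,0]}
    - {"offset":[0.96,0.304,0],"twist":[0,0,0]}
  jaw: 105

```text
t: 55.42
ee_pos: [0.4694, 0.2154, 0.2052]
eef_rot: [-1.235, -2.883, -0.003]
ft_force: [-0.7, 0.6, 0.1]
grip_width: 0.0503
```

Emit:
play_rows:
  plan:
    - {"offset":[0.3,0.1,0],"twist":[0,0,0.365]}
    - {"offset":[0.6,0.2,0],"twist":[0,0,0.365]}
    - {"offset":[0.9,0.304,0.3],"twist":[0,0,0.365]}
    - {"offset":[0.9,0.304,0.7],"twist":[0,0,0.365]}
    - {"offset":[0.9,0.304,0.8],"twist":[0,0,0.365]}
    - {"offset":[0.9,0.304,0.8],"twist":[0,0,0.365]}
    - {"offset":[0.9,0.304,0.8],"twist":[0,0,0.365]}
    - {"offset":[0.9,0.304,0.8],"twist":[0,0,0.365]}
    - {"offset":[0.9,0.304,0.8],"twist":[0,0,0.365]}

```text
t: 56.17
ee_pos: [0.4355, 0.294, 0.1272]
eef_rot: [2.017, 2.407, 0.005]
ft_force: [0.5, 0.2, -0.2]
grip_width: 0.0499
```

```bash
python3 - <<'E'
from fit import *
im=snap("scene","s20.png")
move((.4294,.2985,.056),np.radians(10));print(ctrl.state()["grip_width"])
E
```

```text
off [ 0.053 -0.053  0.713] twist [ 0.002 -0.001  0.001]
off [ 0.053 -0.053  0.713] twist [ 0.002  0.003 -1.999]
q [-1.02  0.59  0.47  2.17 -0.56  0.5   0.05] p [0.4354 0.294  0.1273] t 56.2
0.050339057035628465
```

Emit:
play_rows:
  plan:
    - {"offset":[0.053,-0.053,0],"twist":[0,0,0]}
    - {"offset":[0.053,-0.053,0.2],"twist":[0,0,0]}
    - {"offset":[0.053,-0.053,0.5],"twist":[0,0,0]}
    - {"offset":[0.053,-0.053,0.71],"twist":[0,0,0]}
    - {"offset":[0.053,-0.053,0.71],"twist":[0,0,0]}
    - {"offset":[0.053,-0.053,0.71],"twist":[0,0,0]}
    - {"offset":[0.053,-0.053,0.71],"twist":[0,0,0]}

```text
t: 56.8
ee_pos: [0.4285, 0.2987, 0.0559]
eef_rot: [2.018, 2.408, 0.002]
ft_force: [0.4, -0.3, 1.0]
grip_width: 0.0504
```

Emit:
play_rows:
  plan:
    - {"offset":[0,0,0],"twist":[0,0,0]}
    - {"offset":[0,0,0],"twist":[0,0,0]}
    - {"offset":[0,0,0],"twist":[0,0,0]}
    - {"offset":[0,0,0],"twist":[0,0,0]}
    - {"offset":[0,0,0],"twist":[0,0,0]}
    - {"offset":[0,0,0],"twist":[0,0,0]}
  jaw: 255

```text
t: 57.3
ee_pos: [0.4289, 0.299, 0.0561]
eef_rot: [2.017, 2.408, 0.004]
ft_force: [-0.2, -0.7, 6.6]
grip_width: 0.0265
```

Emit:
play_rows:
  plan:
    - {"offset":[0,0,-0.2],"twist":[0,0,0]}
    - {"offset":[0,0,-0.5],"twist":[0,0,0]}
    - {"offset":[0,0,-0.8],"twist":[0,0,0]}
    - {"offset":[0,0,-1],"twist":[0,0,0]}
    - {"offset":[0,0,-1],"twist":[0,0,0]}
    - {"offset":[0,0,-1],"twist":[0,0,0]}

```text
t: 57.8
ee_pos: [0.4283, 0.299, 0.156]
eef_rot: [2.017, 2.409, 0.004]
ft_force: [-0.4, -0.6, -1.2]
grip_width: 0.0268
```

```bash
python3 - <<'E'
from h import *
snap("scene");s=ctrl.state();print(s["ft_force"],s["grip_width"])
move((.5429,-.072,.155),np.radians(-29))
E
```

```text
[-0.6122678   0.27374979  0.10606151] 0.026692963150713706
off [-3.852e+00  4.850e-01 -3.000e-03] twist [-0.    -0.     0.435]
off [-3.852e+00  4.850e-01 -3.000e-03] twist [ 0.    -0.    -1.565]
q [-1.08  0.55  0.53  2.16 -0.52  0.56  0.01] p [0.4275 0.2986 0.155 ] t 57.9
```

Emit:
play_rows:
  plan:
    - {"offset":[0,0,-0.3],"twist":[0,0,0]}
    - {"offset":[-0.3,0.04,-0.55],"twist":[0,0,0]}
    - {"offset":[-0.6,0.08,-0.55],"twist":[0,0,0]}
    - {"offset":[-0.96,0.121,-0.55],"twist":[0,0,0]}
    - {"offset":[-0.96,0.121,-0.55],"twist":[0,0,0]}

```text
t: 58.27
ee_pos: [0.4578, 0.1983, 0.2096]
eef_rot: [2.028, 2.396, -0.004]
ft_force: [-0.1, -0.6, 0.1]
grip_width: 0.0267
```

Emit:
play_rows:
  plan:
    - {"offset":[-0.3,0.04,0],"twist":[0,0,0]}
    - {"offset":[-0.6,0.08,0],"twist":[0,0,0]}
    - {"offset":[-0.96,0.121,0],"twist":[0,0,0]}
    - {"offset":[-0.96,0.121,0],"twist":[0,0,0]}

```text
t: 58.6
ee_pos: [0.4865, 0.1057, 0.2093]
eef_rot: [2.029, 2.394, -0.005]
ft_force: [0.7, 0.8, -0.6]
grip_width: 0.027
```

Emit:
play_rows:
  plan:
    - {"offset":[-0.3,0.04,0],"twist":[0,0,0]}
    - {"offset":[-0.6,0.08,0],"twist":[0,0,0]}
    - {"offset":[-0.96,0.121,0],"twist":[0,0,0]}
    - {"offset":[-0.96,0.121,0],"twist":[0,0,0]}

```text
t: 58.93
ee_pos: [0.5154, 0.0132, 0.2096]
eef_rot: [2.028, 2.393, -0.004]
ft_force: [0.2, -0.5, -0.0]
grip_width: 0.0263
```

Emit:
play_rows:
  plan:
    - {"offset":[-0.3,0.04,0],"twist":[0,0,0.435]}
    - {"offset":[-0.6,0.08,0],"twist":[0,0,0.435]}
    - {"offset":[-0.96,0.121,0],"twist":[0,0,0.435]}
    - {"offset":[-0.96,0.121,0],"twist":[0,0,0.435]}
    - {"offset":[-0.96,0.121,0],"twist":[0,0,0.435]}
    - {"offset":[-0.96,0.121,0],"twist":[0,0,0.435]}
    - {"offset":[-0.96,0.121,0],"twist":[0,0,0.435]}
    - {"offset":[-0.96,0.121,0],"twist":[0,0,0.435]}
    - {"offset":[-0.96,0.121,0],"twist":[0,0,0.435]}
    - {"offset":[-0.96,0.121,0],"twist":[0,0,0.435]}

```text
t: 59.77
ee_pos: [0.5426, -0.0708, 0.2095]
eef_rot: [-2.706, -1.594, 0.001]
ft_force: [-0.1, 0.6, -0.7]
grip_width: 0.0267
```

```bash
python3 - <<'E'
from h import *
snap("scene")
move((.5429,-.072,.142))
E
```

```text
off [-0.009  0.007  0.676] twist [-0. -0. -0.]
off [-0.009  0.007  0.676] twist [-0.  0.  2.]
q [-0.5   0.55  0.78  2.07 -0.57  0.74  0.13] p [ 0.5427 -0.0709  0.2096] t 59.8
```

Emit:
play_rows:
  plan:
    - {"offset":[0,0,0.3],"twist":[0,0,0]}
    - {"offset":[-0.009,0.005,0.6],"twist":[0,0,0]}
    - {"offset":[-0.009,0.005,0.66],"twist":[0,0,0]}
    - {"offset":[-0.009,0.005,0.68],"twist":[0,0,0]}
    - {"offset":[-0.009,0.005,0.69],"twist":[0,0,0]}
    - {"offset":[-0.009,0.005,0.7],"twist":[0,0,0]}
    - {"offset":[-0.009,0.005,0.71],"twist":[0,0,0]}
    - {"offset":[-0.009,0.005,0.72],"twist":[0,0,0]}

```text
t: 60.48
ee_pos: [0.5437, -0.0723, 0.1389]
eef_rot: [2.707, 1.593, 0.003]
ft_force: [0.4, 1.0, 0.2]
grip_width: 0.0268
```

Emit:
play_rows:
  plan:
    - {"offset":[0,0,0.01],"twist":[0,0,0]}
    - {"offset":[0,0,0.02],"twist":[0,0,0]}
    - {"offset":[0,0,0.03],"twist":[0,0,0]}
    - {"offset":[0,0,0.03],"twist":[0,0,0]}

```text
t: 60.82
ee_pos: [0.5428, -0.0721, 0.1347]
eef_rot: [-2.708, -1.593, 0.0]
ft_force: [0.5, -0.6, -0.2]
grip_width: 0.0267
```

Emit:
play_rows:
  plan:
    - {"offset":[0,0,0.03],"twist":[0,0,0]}
    - {"offset":[0,0,0.06],"twist":[0,0,0]}
    - {"offset":[0,0,0.09],"twist":[0,0,0]}
    - {"offset":[0,0,0.1],"twist":[0,0,0]}
    - {"offset":[0,0,0.1],"twist":[0,0,0]}

```text
t: 61.23
ee_pos: [0.5426, -0.0722, 0.1243]
eef_rot: [-2.707, -1.593, 0.001]
ft_force: [-0.1, -0.1, -0.3]
grip_width: 0.0269
```

Emit:
play_rows:
  plan:
    - {"offset":[0,0,0.03],"twist":[0,0,0]}
    - {"offset":[0,0,0.06],"twist":[0,0,0]}
    - {"offset":[0,0,0.09],"twist":[0,0,0]}
    - {"offset":[0,0,0.09],"twist":[0,0,0]}
    - {"offset":[0,0,0.09],"twist":[0,0,0]}

```text
t: 61.65
ee_pos: [0.5428, -0.0722, 0.1156]
eef_rot: [-2.708, -1.593, 0.0]
ft_force: [-0.4, -0.8, -0.7]
grip_width: 0.0267
```

Emit:
play_rows:
  plan:
    - {"offset":[0,0,0],"twist":[0,0,0]}
    - {"offset":[0,0,0],"twist":[0,0,0]}
    - {"offset":[0,0,0],"twist":[0,0,0]}
    - {"offset":[0,0,0],"twist":[0,0,0]}
    - {"offset":[0,0,-0.2],"twist":[0,0,0]}
    - {"offset":[0,0,-0.5],"twist":[0,0,0]}
    - {"offset":[0,0,-0.9],"twist":[0,0,0]}
    - {"offset":[0,0,-0.9],"twist":[0,0,0]}
  jaw: 140

```text
t: 62.32
ee_pos: [0.5465, -0.0741, 0.2115]
eef_rot: [2.703, 1.588, 0.013]
ft_force: [0.1, -0.9, -0.4]
grip_width: 0.0384
```

Emit:
play_rows:
  plan:
    - {"offset":[0.25,-0.25,0],"twist":[0,0,0]}
    - {"offset":[0.5,-0.5,0],"twist":[0,0,0]}
    - {"offset":[0.74,-0.755,0],"twist":[0,0,0]}
    - {"offset":[0.74,-0.755,0],"twist":[0,0,0]}

```text
t: 62.65
ee_pos: [0.5102, 0.0372, 0.2047]
eef_rot: [-2.693, -1.603, 0.003]
ft_force: [-0.2, 0.1, -0.2]
grip_width: 0.0384
```

Emit:
play_rows:
  plan:
    - {"offset":[0.25,-0.25,0],"twist":[0,0,0]}
    - {"offset":[0.5,-0.5,0],"twist":[0,0,0]}
    - {"offset":[0.74,-0.755,0],"twist":[0,0,0]}
    - {"offset":[0.74,-0.755,0],"twist":[0,0,0]}

```text
t: 62.98
ee_pos: [0.4802, 0.1383, 0.2048]
eef_rot: [-2.694, -1.606, 0.003]
ft_force: [0.3, 0.9, 0.1]
grip_width: 0.0387
```

Emit:
play_rows:
  plan:
    - {"offset":[0.25,-0.25,0],"twist":[0,0,0]}
    - {"offset":[0.5,-0.5,0],"twist":[0,0,0]}
    - {"offset":[0.74,-0.755,0],"twist":[0,0,0]}
    - {"offset":[0.74,-0.755,0],"twist":[0,0,0]}

```text
t: 63.32
ee_pos: [0.4503, 0.2397, 0.2049]
eef_rot: [-2.695, -1.607, 0.001]
ft_force: [-0.6, 0.3, -0.4]
grip_width: 0.0387
```

Emit:
play_rows:
  plan:
    - {"offset":[0.25,-0.25,0],"twist":[0,0,-0.435]}
    - {"offset":[0.5,-0.5,0],"twist":[0,0,-0.435]}
    - {"offset":[0.74,-0.755,0],"twist":[0,0,-0.435]}
    - {"offset":[0.74,-0.755,0.4],"twist":[0,0,-0.435]}
    - {"offset":[0.74,-0.755,0.8],"twist":[0,0,-0.435]}
    - {"offset":[0.74,-0.755,0.8],"twist":[0,0,-0.435]}
    - {"offset":[0.74,-0.755,0.8],"twist":[0,0,-0.435]}
    - {"offset":[0.74,-0.755,0.8],"twist":[0,0,-0.435]}
    - {"offset":[0.74,-0.755,0.8],"twist":[0,0,-0.435]}
    - {"offset":[0.74,-0.755,0.8],"twist":[0,0,-0.435]}

```text
t: 64.15
ee_pos: [0.4239, 0.3333, 0.127]
eef_rot: [2.019, 2.406, 0.004]
ft_force: [-0.3, 0.2, 0.2]
grip_width: 0.0385
```

```bash
python3 - <<'E'
from fit import *
im=snap("scene","s21.png")
move((.4227,.3335,.056),np.radians(10));print(ctrl.state()["grip_width"])
E
```

```text
off [ 0.002 -0.011  0.709] twist [ 0.001 -0.001  0.   ]
off [ 0.002 -0.011  0.709] twist [ 1.e-03  2.e-03 -2.e+00]
q [-1.12  0.61  0.52  2.14 -0.6   0.53  0.02] p [0.4237 0.3334 0.1269] t 64.2
0.0386973880362699
```

Emit:
play_rows:
  plan:
    - {"offset":[0.005,-0.01,0.3],"twist":[0,0,0]}
    - {"offset":[0.005,-0.01,0.5],"twist":[0,0,0]}
    - {"offset":[0.005,-0.01,0.7],"twist":[0,0,0]}
    - {"offset":[0.005,-0.01,0.7],"twist":[0,0,0]}
    - {"offset":[0.005,-0.01,0.7],"twist":[0,0,0]}
    - {"offset":[0.005,-0.01,0.7],"twist":[0,0,0]}

```text
t: 64.7
ee_pos: [0.4225, 0.3338, 0.0569]
eef_rot: [2.018, 2.407, 0.003]
ft_force: [0.8, -1.3, -0.8]
grip_width: 0.0388
```

Emit:
play_rows:
  plan:
    - {"offset":[0,0,0],"twist":[0,0,0]}
    - {"offset":[0,0,0],"twist":[0,0,0]}
    - {"offset":[0,0,0],"twist":[0,0,0]}
    - {"offset":[0,0,0],"twist":[0,0,0]}
    - {"offset":[0,0,0],"twist":[0,0,0]}
    - {"offset":[0,0,0],"twist":[0,0,0]}
  jaw: 255

```text
t: 65.2
ee_pos: [0.4226, 0.3341, 0.0569]
eef_rot: [2.018, 2.408, 0.004]
ft_force: [0.3, -0.6, 8.0]
grip_width: 0.0187
```

Emit:
play_rows:
  plan:
    - {"offset":[0,0,-0.2],"twist":[0,0,0]}
    - {"offset":[0,0,-0.5],"twist":[0,0,0]}
    - {"offset":[0,0,-0.8],"twist":[0,0,0]}
    - {"offset":[0,0,-1],"twist":[0,0,0]}
    - {"offset":[0,0,-1],"twist":[0,0,0]}
    - {"offset":[0,0,-1],"twist":[0,0,0]}

```text
t: 65.7
ee_pos: [0.4218, 0.3341, 0.1568]
eef_rot: [-2.017, -2.409, -0.004]
ft_force: [-0.2, -1.0, -0.9]
grip_width: 0.0188
```

```bash
python3 - <<'E'
from h import *
snap("scene");s=ctrl.state();print(s["ft_force"],s["grip_width"])
move((.614,-.0059,.21),np.radians(-65))
E
```

```text
[-0.1961598   0.33447791  0.6095194 ] 0.018733066270925126
off [-3.682  1.302 -0.544] twist [-0.    -0.     0.835]
off [-3.682  1.302 -0.544] twist [ 0.    -0.    -1.165]
q [-1.17  0.57  0.57  2.13 -0.56  0.59 -0.01] p [0.4211 0.3337 0.1558] t 65.8
```

Emit:
play_rows:
  plan:
    - {"offset":[0,0,-0.3],"twist":[0,0,0]}
    - {"offset":[-0.3,0,-0.55],"twist":[0,0,0]}
    - {"offset":[-0.6,0,-0.55],"twist":[0,0,0]}
    - {"offset":[-1,0,-0.55],"twist":[0,0,0]}
    - {"offset":[-1,0,-0.55],"twist":[0,0,0]}

```text
t: 66.17
ee_pos: [0.4391, 0.2265, 0.2104]
eef_rot: [2.029, 2.396, -0.007]
ft_force: [0.2, -1.3, -0.5]
grip_width: 0.0184
```

Emit:
play_rows:
  plan:
    - {"offset":[-0.3,0.06,0],"twist":[0,0,0]}
    - {"offset":[-0.6,0.12,0],"twist":[0,0,0]}
    - {"offset":[-1,0.2,0],"twist":[0,0,0]}
    - {"offset":[-1,0.2,0],"twist":[0,0,0]}

```text
t: 66.5
ee_pos: [0.4784, 0.1314, 0.2105]
eef_rot: [2.029, 2.392, -0.004]
ft_force: [0.4, -0.8, 0.2]
grip_width: 0.0185
```

Emit:
play_rows:
  plan:
    - {"offset":[-0.3,0.15,0],"twist":[0,0,0]}
    - {"offset":[-0.6,0.3,0],"twist":[0,0,0]}
    - {"offset":[-1,0.5,0],"twist":[0,0,0]}
    - {"offset":[-1,0.5,0],"twist":[0,0,0]}

```text
t: 66.83
ee_pos: [0.5472, 0.0425, 0.2108]
eef_rot: [2.025, 2.392, -0.002]
ft_force: [1.1, -1.4, 0.8]
grip_width: 0.0186
```

Emit:
play_rows:
  plan:
    - {"offset":[-0.25,0.2,0],"twist":[0,0,0]}
    - {"offset":[-0.5,0.4,0],"twist":[0,0,0]}
    - {"offset":[-0.68,0.6,0],"twist":[0,0,0]}
    - {"offset":[-0.68,0.6,0],"twist":[0,0,0]}
    - {"offset":[-0.68,0.6,0],"twist":[0,0,0]}
    - {"offset":[-0.68,0.6,0],"twist":[0,0,0]}
    - {"offset":[-0.68,0.6,0],"twist":[0,0,0]}
    - {"offset":[-0.68,0.6,0],"twist":[0,0,0]}

```text
t: 67.5
ee_pos: [0.6128, -0.0047, 0.2102]
eef_rot: [-2.015, -2.408, 0.001]
ft_force: [-0.2, 0.1, -0.2]
grip_width: 0.0188
```

```bash
python3 - <<'E'
from h import *
snap("scene")
move((.614,-.0059,.142))
E
```

```text
off [-0.013  0.008  0.684] twist [-0.001 -0.001 -0.   ]
off [-0.013  0.008  0.684] twist [-1.e-03  1.e-03  2.e+00]
q [-0.49  0.58  0.61  1.92 -0.46  0.78  0.56] p [ 0.613  -0.0048  0.2104] t 67.5
```

Emit:
play_rows:
  plan:
    - {"offset":[-0.003,0.002,0.3],"twist":[0,0,0]}
    - {"offset":[-0.003,0.002,0.5],"twist":[0,0,0]}
    - {"offset":[-0.003,0.002,0.6],"twist":[0,0,0]}
    - {"offset":[-0.003,0.002,0.66],"twist":[0,0,0]}
    - {"offset":[-0.003,0.002,0.66],"twist":[0,0,0]}
    - {"offset":[-0.003,0.002,0.66],"twist":[0,0,0]}
    - {"offset":[-0.003,0.002,0.66],"twist":[0,0,0]}

```text
t: 68.13
ee_pos: [0.6151, -0.0064, 0.1459]
eef_rot: [2.017, 2.407, 0.002]
ft_force: [0.1, 0.6, 0.2]
grip_width: 0.0188
```

```bash
python3 - <<'E'
from h import *
move((.614,-.0059,.135))
E
```

```text
off [ 0.007 -0.01   0.109] twist [ 0.001  0.    -0.   ]
off [ 0.007 -0.01   0.109] twist [ 0.    -0.002  2.   ]
q [-0.43  0.66  0.54  1.96 -0.54  0.66  0.62] p [ 0.6151 -0.0064  0.1459] t 68.1
```

Emit:
play_rows:
  plan:
    - {"offset":[0.003,-0.005,0.02],"twist":[0,0,0]}
    - {"offset":[0.003,-0.005,0.04],"twist":[0,0,0]}
    - {"offset":[0.003,-0.005,0.05],"twist":[0,0,0]}
    - {"offset":[0.003,-0.005,0.06],"twist":[0,0,0]}
    - {"offset":[0.003,-0.005,0.07],"twist":[0,0,0]}
    - {"offset":[0.003,-0.005,0.08],"twist":[0,0,0]}

```text
t: 68.63
ee_pos: [0.6136, -0.0062, 0.1368]
eef_rot: [-2.018, -2.408, 0.0]
ft_force: [-0.1, 0.0, 0.7]
grip_width: 0.0186
```

Emit:
play_rows:
  plan:
    - {"offset":[0,0,0.01],"twist":[0,0,0]}
    - {"offset":[0,0,0.02],"twist":[0,0,0]}
    - {"offset":[0,0,0.03],"twist":[0,0,0]}
    - {"offset":[0,0,0.03],"twist":[0,0,0]}

```text
t: 68.97
ee_pos: [0.6136, -0.0061, 0.1336]
eef_rot: [-2.018, -2.408, 0.0]
ft_force: [-0.9, -0.5, -0.3]
grip_width: 0.0188
```

In the well. Lower, release narrowly, and withdraw for a check.

Emit:
play_rows:
  plan:
    - {"offset":[0,0,0.03],"twist":[0,0,0]}
    - {"offset":[0,0,0.06],"twist":[0,0,0]}
    - {"offset":[0,0,0.09],"twist":[0,0,0]}
    - {"offset":[0,0,0.09],"twist":[0,0,0]}
    - {"offset":[0,0,0.09],"twist":[0,0,0]}

```text
t: 69.38
ee_pos: [0.6136, -0.006, 0.1244]
eef_rot: [-2.017, -2.408, 0.001]
ft_force: [0.3, -1.0, -0.6]
grip_width: 0.0186
```

Emit:
play_rows:
  plan:
    - {"offset":[0,0,0.03],"twist":[0,0,0]}
    - {"offset":[0,0,0.06],"twist":[0,0,0]}
    - {"offset":[0,0,0.09],"twist":[0,0,0]}
    - {"offset":[0,0,0.09],"twist":[0,0,0]}
    - {"offset":[0,0,0.09],"twist":[0,0,0]}

```text
t: 69.8
ee_pos: [0.6137, -0.006, 0.1154]
eef_rot: [-2.017, -2.408, 0.0]
ft_force: [-0.1, -0.5, -0.8]
grip_width: 0.0186
```

Emit:
play_rows:
  plan:
    - {"offset":[0,0,0],"twist":[0,0,0]}
    - {"offset":[0,0,0],"twist":[0,0,0]}
    - {"offset":[0,0,0],"twist":[0,0,0]}
    - {"offset":[0,0,0],"twist":[0,0,0]}
    - {"offset":[0,0,-0.2],"twist":[0,0,0]}
    - {"offset":[0,0,-0.5],"twist":[0,0,0]}
    - {"offset":[0,0,-1],"twist":[0,0,0]}
    - {"offset":[0,0,-1],"twist":[0,0,0]}
  jaw: 165

```text
t: 70.47
ee_pos: [0.6155, -0.0078, 0.2207]
eef_rot: [2.016, 2.403, 0.005]
ft_force: [0.5, -1.3, 1.4]
grip_width: 0.0302
```

Emit:
play_rows:
  plan:
    - {"offset":[0.3,-0.3,0],"twist":[0,0,0]}
    - {"offset":[0.6,-0.6,0],"twist":[0,0,0]}
    - {"offset":[1,-0.9,0],"twist":[0,0,0]}
    - {"offset":[1,-0.9,0],"twist":[0,0,0]}

```text
t: 70.8
ee_pos: [0.4998, 0.0803, 0.214]
eef_rot: [-2.005, -2.405, 0.008]
ft_force: [-0.0, -0.7, -0.6]
grip_width: 0.0301
```

Emit:
play_rows:
  plan:
    - {"offset":[0.3,-0.2,0],"twist":[0,0,0]}
    - {"offset":[0.6,-0.4,0],"twist":[0,0,0]}
    - {"offset":[1,-0.6,0],"twist":[0,0,0]}
    - {"offset":[1,-0.6,0],"twist":[0,0,0]}

```text
t: 71.13
ee_pos: [0.4242, 0.1699, 0.2143]
eef_rot: [-2.0, -2.413, 0.008]
ft_force: [0.1, 0.3, 0.8]
grip_width: 0.0296
```

```bash
python3 - <<'E'
from fit import *
I={n:snap(n,n+"22.png") for n in("scene","top")}
a=cv2.resize(I["scene"][150:250,140:340],None,fx=4,fy=3.96,interpolation=cv2.INTER_CUBIC)[:,:800]
b=cv2.resize(I["top"][175:275,140:340],None,fx=4,fy=4,interpolation=cv2.INTER_CUBIC)
cv2.imwrite("pics/v22.png",cv2.resize(np.vstack([cv2.resize(I["scene"][150:247,205:340],None,fx=4,fy=3,interpolation=cv2.INTER_CUBIC),cv2.resize(I["top"][180:277,205:340],None,fx=4,fy=3,interpolation=cv2.INTER_CUBIC)]),None,fx=1,fy=1))
print(ctrl.state()["ee_pos"])
E
```

```text
[0.4288577  0.16594236 0.2152161 ]
```

View pics/v22.png

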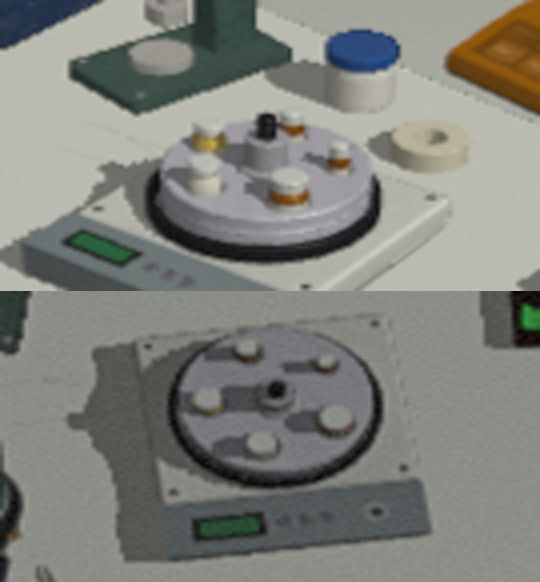

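```bash
python3 - <<'E'
from h import *
np.set_printoptions(precision=4,suppress=True)
S=lambda a:(a[0]/4+205-.4,a[1]/3+150-.33);T=lambda a:(a[0]/4+205-.4,(a[1]-291)/3+180-.33)
for k,a,b in[("16",(339,147),(326,361)),("20",(292,117),(247,348)),("24a",(209,126),(207,398)),("24b",(205,160),(262,444)),("28",(290,176),(337,419)),("pin",(267,119),(276,388))]:
    print(k,tri(S(a),T(b))[0])
s=ctrl.state();print(s["t"],s["ft_force"],s["joint_vel"])
E
```

```text
16 [ 0.6008 -0.0644  0.1113]
20 [ 0.6143 -0.0052  0.1065]
24a [0.5618 0.0239 0.1078]
24b [ 0.5158 -0.0188  0.1167]
28 [ 0.5421 -0.0738  0.1154]
pin [ 0.5667 -0.0276  0.1412]
71.2333 [ 0.5619  0.0916 -0.2438] [ 0.0594  0.0049  0.0407 -0.027   0.0072 -0.0143  0.0075]
```

Emit:
play_rows:
  plan:
    - {"offset":[0,0,-0.3],"twist":[0,0,0]}
    - {"offset":[0,0,-0.3],"twist":[0,0,0]}
    - {"offset":[0,0,-0.3],"twist":[0,0,0]}
    - {"offset":[0,0,-0.3],"twist":[0,0,0]}
    - {"offset":[0,0,-0.3],"twist":[0,0,0]}
    - {"offset":[0,0,-0.3],"twist":[0,0,0]}

```text
t: 71.73
ee_pos: [0.4309, 0.1637, 0.2452]
eef_rot: [-2.019, -2.406, 0.002]
ft_force: [-0.1, 0.6, 0.1]
grip_width: 0.0301
```

```bash
python3 -c "
from station import ctrl
print(ctrl.sign_off(), ctrl.state()['t'])"
```

```text
the job is handed in; nothing more can be done
the job is handed in; nothing more can be done
```

I handed the job in at about 72 s of the 210 s allowed. The wheel is down over the dogs, the pin is in the hub, and all five vials stand in their wells. The hand-in gives no verdict, so what follows rests on my own checks.

- **Wheel:** I read the dogs' angle from the top picture (about -47°) and turned the wheel to match. It dropped straight home at the expected height with light force.
- **Pin:** The first two tries touched the hub's top face at about 11 N. My probing of the hub had slid the wheel sideways in its play in the rim, by about 5 mm. I measured the shift and corrected for it; the pin then went in without resistance.
- **Vials:** Each grip width matched the vial's diameter, and all five lowered without contact force.

In the last pictures all five vials stand upright and the pin head sits on the hub. The cap tops measured 107–117 mm high, where fully down is 115 mm. The pin top measured 141 mm against 146 mm. All but one of these readings are at or below the expected height, as the earlier well heights were (82–85 mm against 86 mm). The exception is one 24 mm vial (in well_24b), about 2 mm high, which is within the 5 mm allowed.

Two things are less certain. By picture, the wheel sits about 3 mm off the axis, inside the 6 mm limit. I did not measure the label roll and the pen again at the end, but the arm never came near either of them.

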